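# Oil the finished sleeve, unclamp it and line up the batch

### The arm

A 6-joint arm with a two-finger parallel gripper is mounted at the origin on the work surface. World frame = base frame: x ahead of the robot, y to its left, z up, the work surface at z = 0. Lengths are in mm, angles in rad, forces in N, time in s.
With the tool pointing down it reaches from about 350 to 775 mm from the base axis. Payload 7.3 kg.
Tool frame: the origin (TCP) lies at the centre of the arm's flange, where the gripper is bolted on; the fingertips stand 178 mm ahead of it and the grasp point (between the pads) lies 159 mm ahead of it; z points along the fingers, y is the line along which they close (so a half turn about z gives the same grasp; the last joint's range is limited). The gripper opens to 92 mm and grips with 3 to 60 N. Pads are 19 mm wide; open, the fingers measure 130 mm over their backs; the gripper's body (75 mm by 190 mm) begins 47 mm behind the grasp point.
Start: joints at [1.192, 0.342, 1.524, -0, 1.275, -0.146], TCP at [121.096, 510.846, 404.741] pointing down, gripper open.
Joint ranges: [-2.53, 2.53], [-0.77, 2.02], [0.04, 2.7], [-1, 4.14], [0.28, 2.66], [-3.11, 3.11]. Speed limits (rad/s): [2.57, 2.57, 3.14, 3.14, 3.14, 3.14].

### API

Orientations are given as [roll, pitch, yaw] about the fixed x, y, z axes, in that order (R = Rz(yaw) Ry(pitch) Rx(roll)).
In Python, from plant import * gives the robot as it stands. The module is installed in compiled form; this text tells all that it offers.
- The arm moves only by the shell command python3 -m inch 'ROWS'. ROWS is JSON, a list of rows, each a list of 5 numbers: the shift along the tool's x, y, z in m, then the turn about the tool's z in rad, then the opening, from 0 (shut) to 1 (fully open). In form: [[tx, ty, tz, spin, claw], ...]. A call has 1 to 8 rows; each row is the pose to reach, as a shift and turn from the pose commanded when the call began, along the tool's axes at that moment; what a row does not reach only later rows make up. A row lasts 1/12 s, in which the tool goes at most 41.7 mm and 7.16 degrees, less where a joint would pass 70% of its speed; a pose out of reach is approached as far as the arm can. A call with a gripper value outside its range is refused whole. The fingers move at their own pace and stop on an object; the grip force is fixed at half the most. Time passes only in rows, so rows that repeat a pose let the fingers close. It gives the time, the measured TCP pose, the force, the opening and the grip force at its end, in the units of the state.
- get_obs(): the state, without advancing time (a new reading comes with each control period).
- capture(name): name is "side" or "top" or "wrist"; returns a dict with "color" (384x512x3 uint8, red, green, blue), "intrinsics" (3x3 intrinsics, pixels), "pose" (4x4, takes a point from camera to world coordinates). Camera axes: x right, y down, z forward; pixel columns grow to the right and rows downward; lengths in mm; the calibration is good to about 2 mm. A picture is of the moment at which its call begins. There is no depth.
- close_job(): hands the job in; it is judged then, once.
Trained networks look in a picture, given as the dict that the camera call returned (one of the last four; its "shot" number tells which), for a name from the list of things; names that differ only in an ending like _2 or _b are one class to them, and where a whole thing is asked for, a point or a joint stands for the part that bears it (a point fixed in the world has none). Each returns a list of dicts, best first, with "conf" (0 to 1); they miss things now and then, are a little off and sometimes report something else, mostly with a low value. They report only what shows in the picture. A call takes as long as a camera call.
- look_for(picture, target): "rect" ([centre column, centre row, width, height] in pixels, round what is visible of it).
- trace(picture, target): "pixels" (384x512 bool, what is visible of it) and "rect" ([centre column, centre row, width, height] in pixels, round what is visible of it).
- tip_of(picture, target): "centre" ([column, row] in pixels: a listed point, or the origin of a listed thing).
The state is a dict: "time": time; "joint_positions": joint angles; "dq": joint speeds; "tau": joint torques, N m; "tool_pos": TCP position; "tcp_rot": TCP orientation; "contact_force": force on the tool from outside, world axes, zero at the start; "moment": the same for the moment, N m; "grip_width": finger opening in mm; "finger_force": force on a finger pad.
Only numpy, scipy, OpenCV 4.12 (cv2) and the standard library are available. Lean on these libraries where they do the work, as an engineer would, in place of code of your own. Each camera call takes 0.05 s, during which the arm holds its last target. There are 200 camera calls.

### The job

Take the oiling brush from its rack, dip its bristles well into the oil pot, dab them on the top rim of the sleeve clamped in the vise, and hang the brush back in its rack. Then slide the vise jaw well open, lift the finished sleeve out, stand it in the ring next to the end stop and push the empty vise fully shut again; line up all the loose sleeves beside the finished one, upright, one centred in each following ring with no ring skipped. Leave the other things on the bench where they are and do not tip the pot over.

Things in the scene. Friction and masses are not known exactly. Their poses are not given: they have to be found in the camera images.
- finished: The finished flanged steel sleeve, clamped in the vise at the start. An upright tube 75 mm high, open at the top: outer diameter 56 mm, bore 46 mm (wall 5 mm), with a flange of 68 mm diameter and 8 mm thickness closing its foot; 0.4 kg. Origin: centre of its underside, z up along its axis.
- sleeve1: A loose flanged steel sleeve standing on the bench, same shape and size as the finished one (75 mm high, 56 mm outer diameter, 68 x 8 mm flange at the foot). Origin: centre of its underside, z up its axis. May be absent (three or all four of them are there).
- sleeve2: A loose flanged steel sleeve standing on the bench, same shape and size as the finished one (75 mm high, 56 mm outer diameter, 68 x 8 mm flange at the foot). Origin: centre of its underside, z up its axis. May be absent (three or all four of them are there).
- sleeve3: A loose flanged steel sleeve standing on the bench, same shape and size as the finished one (75 mm high, 56 mm outer diameter, 68 x 8 mm flange at the foot). Origin: centre of its underside, z up its axis. May be absent (three or all four of them are there).
- sleeve4: A loose flanged steel sleeve standing on the bench, same shape and size as the finished one (75 mm high, 56 mm outer diameter, 68 x 8 mm flange at the foot). Origin: centre of its underside, z up its axis. May be absent (three or all four of them are there).
- row: Aluminium fence fixed to the bench behind the row of five yellow painted rings: a strip 410 mm long (along its y), 25 mm high, 8 mm thick, its front face 42 mm beyond the ring centres (+x), and an end stop 25 mm high across its +y end. Origin: bench level, in the middle of the line of ring centres; y runs along the row.
- mark0 (a point): Centre, at bench level, of painted ring 0 (76 mm diameter, flat paint on the bench); rings are 80 mm apart, ring 0 is next to the end stop, ring 4 at the open end.
- mark1 (a point): Centre, at bench level, of painted ring 1 (76 mm diameter, flat paint on the bench); rings are 80 mm apart, ring 0 is next to the end stop, ring 4 at the open end.
- mark2 (a point): Centre, at bench level, of painted ring 2 (76 mm diameter, flat paint on the bench); rings are 80 mm apart, ring 0 is next to the end stop, ring 4 at the open end.
- mark3 (a point): Centre, at bench level, of painted ring 3 (76 mm diameter, flat paint on the bench); rings are 80 mm apart, ring 0 is next to the end stop, ring 4 at the open end.
- mark4 (a point): Centre, at bench level, of painted ring 4 (76 mm diameter, flat paint on the bench); rings are 80 mm apart, ring 0 is next to the end stop, ring 4 at the open end.
- vise: Blue bench vise, fixed. Origin: bench level, below the axis of the clamped sleeve. Its bed is 30 mm high, 110 mm wide; the fixed V-shaped jaw is on its +x side and the sliding jaw on its -x side; both jaws reach up to 70 mm above the bench, so the clamped sleeve stands on the bed with its rim 105 mm above the bench, 35 mm above the jaws.
- jaw (a joint): Sliding jaw of the vise, m: 0 closed, 0.05 fully open; it slides along the vise's -x, with about 3 N friction, and stays where it is left. Closed, its lip covers the sleeve's flange by about 5 mm, so the sleeve cannot be lifted until the jaw is well open.
- jaw_grip (a point): Point on the black upright grip of the sliding jaw: the grip is a block 18 mm thick (vise x), 30 mm wide (vise y), standing from 70 to 120 mm above the bench; this point is on its centre line, 105 mm above the bench (15 mm below its top), and moves with the jaw.
- brush: Oiling brush, 165 mm long, hanging upright, bristles down, in the rack. Origin: centre of the flat end of the bristles, z up to the handle head. Bristles 20 mm diameter (0 to 35 mm up), brass ferrule 21 mm (to 55 mm), shaft 14 mm (to 110 mm), then a wooden head, a block 24 mm (x) by 44 mm (y), from 110 to 165 mm up, by which it hangs and is gripped; 0.08 kg.
- rack: Fixed brush rack. Origin: bench level, below the place of the brush. A post at its +x side carries two prongs that run along x towards -x, from 38 mm behind to 22 mm in front of the brush axis, 26 mm apart inside, 12 mm thick, tops 130 mm above the bench; open at -x and above. The brush's shaft and bristles pass between the prongs, its head rests across them.
- rack_seat (a point): Point midway between the prongs, level with their tops (130 mm above the bench): the middle of the underside of the brush's head lies here when it hangs in its place.
- pot: Dark open oil pot standing loose on the bench: 65 mm high, 90 mm outer and 82 mm inner diameter at the rim, floor 6 mm thick; 0.5 kg. Origin: centre of its underside, z up.
- wrench: Bystander: steel wrench 170 mm long lying flat beyond the row; origin under its middle.
- mug: Bystander: white mug, 76 mm diameter, 90 mm high; origin centre of its underside.
- can: Bystander: grey closed can, 66 mm diameter, 150 mm high, beyond the row; origin centre of its underside.
- collar: Bystander: flat steel ring, 72 mm diameter, 16 mm high, beyond the row; origin centre of its underside.
- coupon: Bystander: aluminium plate 60 x 50 x 12 mm lying flat; origin centre of its underside.
- gauge: Bystander: steel block 60 x 35 x 30 mm between the vise and the loose sleeves; origin centre of its underside.

How it is judged (in metres and radians):
On the way, in this order (a step that is already met when the one before it is completed fails the run):
1. the brush's bristle end is dipped in the pot, at least 20 mm below the rim (z of brush in the frame of pot between 0 and 0.045 m and horizontal distance between brush and pot below 0.036 m), for 0.1 s.
2. the bristle end touches the top rim of the finished sleeve while it is still clamped (contact force between brush and finished above 0.2 N and z of brush in the frame of finished above 0.065 m and horizontal distance between brush and finished below 0.042 m and value of joint jaw below 0.008 m), for 0.1 s.
3. the brush hangs in its rack again, let go (distance between brush and rack_seat below 0.125 m and horizontal distance between brush and rack_seat below 0.012 m and angle between brush's own z axis and vertical below 0.15 rad and contact force between brush and the fingers below 0.05 N), for 0.2 s.
4. the vise jaw is open by at least 15 mm with the sleeve still on the vise bed (value of joint jaw above 0.015 m and z of finished in the frame of vise below 0.04 m and horizontal distance between finished and vise below 0.04 m), for 0.1 s.
5. the finished sleeve is lifted clear above the jaws (z of finished in the frame of vise above 0.072 m), for 0.1 s.
At the end, for the whole second after the job is handed in: All sleeves upright, at rest, on the bench: the finished one within 10 mm of the centre of ring 0, the loose ones each within 10 mm of one of rings 1 to 4, filled in order with no gap; the brush hangs upright in its rack within 12 mm; the empty vise is closed to 6 mm or less (horizontal distance between finished and mark0 below 0.01 m and horizontal distance between any of sleeve1, sleeve2, sleeve3, sleeve4 and mark1 below 0.01 m and horizontal distance between any of sleeve1, sleeve2, sleeve3, sleeve4 and mark2 below 0.01 m and (horizontal distance between sleeve1 and mark1 below 0.01 m or horizontal distance between sleeve1 and mark2 below 0.01 m or horizontal distance between sleeve1 and mark3 below 0.01 m or horizontal distance between sleeve1 and mark4 below 0.01 m) and (horizontal distance between sleeve2 and mark1 below 0.01 m or horizontal distance between sleeve2 and mark2 below 0.01 m or horizontal distance between sleeve2 and mark3 below 0.01 m or horizontal distance between sleeve2 and mark4 below 0.01 m) and (horizontal distance between sleeve3 and mark1 below 0.01 m or horizontal distance between sleeve3 and mark2 below 0.01 m or horizontal distance between sleeve3 and mark3 below 0.01 m or horizontal distance between sleeve3 and mark4 below 0.01 m) and (horizontal distance between sleeve4 and mark1 below 0.01 m or horizontal distance between sleeve4 and mark2 below 0.01 m or horizontal distance between sleeve4 and mark3 below 0.01 m or horizontal distance between sleeve4 and mark4 below 0.01 m) and horizontal distance between any of sleeve1, sleeve2, sleeve3, sleeve4 and mark3 below 0.01 m and angle between each of finished, sleeve1, sleeve2, sleeve3, sleeve4's own z axis and vertical below 0.1 rad and height (world z) of each of finished, sleeve1, sleeve2, sleeve3, sleeve4 below 0.006 m and linear speed of each of finished, sleeve1, sleeve2, sleeve3, sleeve4 below 0.02 m/s and horizontal distance between brush and rack_seat below 0.012 m and distance between brush and rack_seat below 0.125 m and angle between brush's own z axis and vertical below 0.15 rad and value of joint jaw below 0.006 m); the robot touches nothing.
It fails at once if the pot is tipped over (angle between pot's own z axis and vertical above 0.6 rad).
It fails at once if a bystander (wrench, mug, can, collar, coupon, gauge) is shifted by more than 50 mm (distance of any of wrench, mug, can, collar, coupon, gauge from where it was at the start of the episode above 0.05 m).
Of sleeve1, sleeve2, sleeve3, sleeve4 only 3 to 4 are there at a start; the rules pass over those that are not, and their reading is None.
At some moment in a run one of sleeve1, sleeve2, sleeve3, sleeve4, pot may be knocked a few centimetres aside while the robot is not near it.
It also fails if it takes over 192 s, if anything falls off the work surface, if the arm or the gripper's body presses on something with over 40 N, if the wrist force passes 120 N, or if a joint passes its speed limit or range.

## Working session

There is one attempt and no reset: what is moved stays moved. The work goes in short steps, Python scripts to look and compute and a shell command to move; the robot and the scene stay as the last step left them, time stands still between calls to the robot, and variables do not carry over. Pictures are saved under pics/ and viewed, at most 16 in all, crops included, and the job is handed in when it is done.

```bash
mkdir -p pics
cat > h.py <<'E'
from plant import *
import numpy as np, cv2
from scipy.spatial.transform import Rotation as R
def snap(cam,name=None):
    p=capture(cam)
    if name: cv2.imwrite(f'pics/{name}.png',cv2.cvtColor(p['color'],cv2.COLOR_RGB2BGR))
    return p
def ray(p,px):
    K=np.array(p['intrinsics']);T=np.array(p['pose'])
    d=T[:3,:3]@np.linalg.solve(K,[px[0],px[1],1.]);return T[:3,3],d
def at(p,px,z):
    o,d=ray(p,px);return (o+d*(z-o[2])/d[2]).round(1)
def proj(p,X):
    K=np.array(p['intrinsics']);T=np.array(p['pose'])
    c=T[:3,:3].T@(np.array(X,float)-T[:3,3]);u=K@c;return (u[:2]/u[2]).round(1)
def tri(p1,x1,p2,x2):
    o1,d1=ray(p1,x1);o2,d2=ray(p2,x2)
    s=np.linalg.lstsq(np.c_[d1,-d2],o2-o1,rcond=None)[0]
    a=o1+d1*s[0];b=o2+d2*s[1];return ((a+b)/2).round(1),np.linalg.norm(a-b).round(1)
def rel(xyz,yaw=None):
    """shift in tool axes to bring TCP to xyz (grasp pt = tcp z-159 pointing down)"""
    o=get_obs();M=R.from_euler('xyz',o['tcp_rot']).as_matrix()
    return (M.T@(np.array(xyz,float)-np.array(o['tool_pos']))).round(1)
E
python3 - <<'E'
from h import *
o=get_obs();print({k:np.round(v,3).tolist() for k,v in o.items()})
for c in ('top','side'):
    p=snap(c,c+'0');print(c,np.round(p['pose'],3).tolist(),np.round(p['intrinsics'],1).tolist())
    for n in ['finished','sleeve1','mark0','mark1','mark2','mark3','mark4','row','vise','jaw_grip','brush','rack','rack_seat','pot','mug','gauge','coupon','can','collar','wrench']:
        z={'jaw_grip':105,'rack_seat':130,'finished':30,'brush':20}.get(n,0)
        print(n,[(np.round(t['centre'],1).tolist(),round(t['conf'],2),at(p,t['centre'],z).tolist()) for t in tip_of(p,n)[:5]])
E
```

```text
{'time': 0.0, 'joint_positions': [1.192, 0.343, 1.525, 0.0, 1.275, -0.146], 'dq': [0.001, -0.001, -0.001, -0.001, 0.002, 0.001], 'tau': [0.002, -43.124, -24.422, 0.072, 0.056, -0.0], 'tool_pos': [121.047, 510.719, 404.031], 'tcp_rot': [-3.14, -0.0, 2.909], 'contact_force': [-0.085, -0.387, -0.262], 'moment': [-0.088, -0.015, -0.028], 'finger_force': 0.0, 'grip_width': 91.737}
top [[-0.011, -0.993, 0.114, 410.947], [-1.0, 0.013, 0.02, 36.534], [-0.022, -0.114, -0.993, 1276.571], [0.0, 0.0, 0.0, 1.0]] [[433.6, 0.0, 256.9], [0.0, 433.6, 186.1], [0.0, 0.0, 1.0]]
finished [([161.6, 187.9], 0.64, [552.6, 339.0, 30.0]), ([164.0, 193.4], 0.5, [536.4, 331.8, 30.0])]
sleeve1 [([227.9, 232.3], 0.89, [422.4, 149.1, 0.0]), ([330.4, 231.9], 0.85, [420.1, -150.5, 0.0]), ([269.1, 232.0], 0.69, [421.9, 28.3, 0.0]), ([297.4, 205.4], 0.56, [498.8, -56.0, 0.0])]
mark0 [([234.8, 160.9], 0.88, [634.2, 127.7, 0.0]), ([289.5, 156.9], 0.85, [643.9, -35.7, 0.0]), ([314.1, 156.9], 0.83, [642.8, -108.8, 0.0]), ([341.6, 154.3], 0.82, [649.4, -190.6, 0.0]), ([257.8, 159.6], 0.76, [637.1, 59.0, 0.0])]
mark1 [([234
[... 4254 characters left out ...]
16.6, 130.0]), ([313.5, 249.2], 0.18, [600.5, -208.1, 130.0])]
pot [([255.1, 352.1], 0.72, [418.7, -355.9, 0.0]), ([321.8, 324.6], 0.42, [587.2, -329.2, 0.0])]
mug [([177.8, 163.2], 0.75, [315.4, 415.5, 0.0]), ([346.1, 226.9], 0.69, [773.4, -44.9, -0.0]), ([314.0, 251.5], 0.18, [648.0, -111.1, 0.0])]
gauge [([246.9, 192.0], 0.78, [523.5, 189.9, -0.0]), ([282.8, 197.5], 0.28, [630.3, 132.2, 0.0])]
coupon [([280.9, 297.0], 0.64, [515.8, -231.4, 0.0])]
can [([323.9, 187.3], 0.62, [777.6, 146.0, 0.0])]
collar [([346.6, 223.6], 0.78, [780.5, -32.4, -0.0]), ([306.0, 231.3], 0.54, [652.4, -31.3, 0.0]), ([322.9, 189.1], 0.34, [771.0, 138.0, 0.0])]
wrench [([324.9, 187.5], 0.54, [780.4, 144.1, 0.0])]
```

View pics/top0.png

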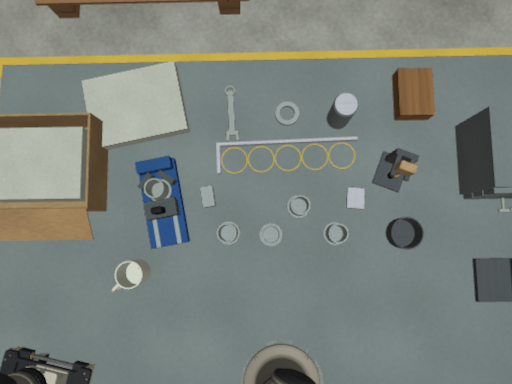

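View pics/side0.png

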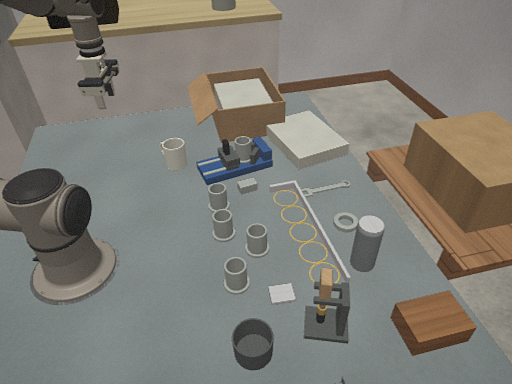

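```bash
cat >> h.py <<'E'
def masks(p,n,k=5):
    return [t for t in trace(p,n)[:k]]
def plane_pts(p,m,z):
    v,u=np.nonzero(m);o,_=ray(p,(0,0))
    return np.array([at(p,(a,b),z)[:2] for a,b in zip(u,v)])
E
python3 - <<'E'
from h import *
p=snap('top');q=snap('side')
c=cv2.cvtColor(p['color'],cv2.COLOR_RGB2HSV)
m=cv2.inRange(c,(15,90,90),(35,255,255));m[:135]=0;m[180:]=0;m[:,:215]=0;m[:,362:]=0
P=plane_pts(p,m,0)
from scipy.optimize import least_squares
def f(a):
    d=np.array([np.sin(-a[2]),np.cos(a[2])]) # +y dir of row: Rz(a)*y
    C=np.array([a[:2]+d*80*k for k in (2,1,0,-1,-2)])
    return np.abs(np.linalg.norm(P[:,None]-C,axis=2)-36.5).min(1)
r=least_squares(f,[642,-30,0.04],loss='soft_l1',f_scale=2);a=r.x
d=np.array([np.sin(-a[2]),np.cos(a[2])])
print('row',a.round(3),np.median(f(a)),[(a[:2]+d*80*k).round(1).tolist() for k in (2,1,0,-1,-2)],len(P))
for n in ['brush','vise','rack','jaw_grip','finished','pot']:
    for nm,pp in (('top',p),('side',q)):
        for t in trace(pp,n)[:1]:
            mm=t['pixels'].astype(np.uint8);rr=cv2.minAreaRect(np.argwhere(mm)[:,::-1].astype(np.float32))
            print(n,nm,round(t['conf'],2),np.round(t['rect'],1),[np.round(x,1) for x in rr])
            if n in('vise','rack'): print(cv2.boxPoints(rr).round(1).tolist(),[at(pp,x,30 if n=='vise' else 0).tolist() for x in cv2.boxPoints(rr)])
big=np.vstack([cv2.resize(x,(800,300),interpolation=cv2.INTER_CUBIC) for x in (p['color'][140:200,350:510],p['color'][150:252,120:392])])
cv2.imwrite('pics/big.png',big[:,:,::-1])
E
```

```text
row [ 6.42098e+02 -2.92490e+01  2.90000e-02] 1.649539323693034 [[637.4, 130.7], [639.8, 50.7], [642.1, -29.2], [644.4, -109.2], [646.8, -189.2]] 471
brush top 0.64 [402.  168.9  34.7  18.5] [array([401.8, 168.4]), array([16.9, 31.3]), np.float64(83.3)]
brush side 0.93 [324.6 293.8  16.5  59.2] [array([323.2, 294.3]), array([12.6, 54. ]), np.float64(8.1)]
vise top 0.93 [161.8 201.5  51.1  87.6] [array([161.6, 201.7]), array([88.9, 41. ]), np.float64(79.9)]
[[133.60000610351562, 161.5], [174.0, 154.3000030517578], [189.60000610351562, 241.8000030517578], [149.3000030517578, 249.0]] [[631.5, 422.5, 30.0], [651.1, 303.9, 30.0], [396.2, 256.3, 30.0], [377.0, 372.1, 30.0]]
vise side 0.78 [236.1 158.7  76.4  48.5] [array([233.5, 157.1]), array([38.4, 76.2]), np.float64(75.5)]
[[191.8000030517578, 148.0], [265.6000061035156, 129.0], [275.20001220703125, 166.1999969482422], [201.39999389648438, 185.1999969482422]] [[375.3, 454.9, 30.0], [672.8, 510.6, 30.0], [641.8, 264.0, 30.0], [380.4, 227.7, 30.0]]
rack top 0.84 [395.5 168.4  45.8  44.6] [array([394.2, 168.9]), array([34.2, 42. ]), np.floa
[... 511 characters left out ...]
, 0.0], [598.5, -195.0, 0.0], [706.5, -235.6, 0.0], [625.3, -387.7, 0.0]]
jaw_grip top 0.92 [160.4 210.4  34.8  24.1] [array([160.8, 208.4]), array([18.8, 34.7]), np.float64(78.7)]
jaw_grip side 0.71 [230.1 155.4  24.4  28.9] [array([226.9, 155.2]), array([30.9, 17.8]), np.float64(54.5)]
finished top 0.94 [158.3 189.3  28.7  22.2] [array([157. , 188.5]), array([21., 26.]), np.float64(90.0)]
finished side 0.78 [242.7 153.7  17.2  30.6] [array([242. , 149.5]), array([27., 16.]), np.float64(90.0)]
pot top 0.91 [404.9 229.8  36.1  36.6] [array([403.5, 233. ]), array([32., 37.]), np.float64(90.0)]
pot side 0.92 [254.5 345.4  40.8  51.2] [array([252.5, 343. ]), array([50., 41.]), np.float64(90.0)]
```

View pics/big.png

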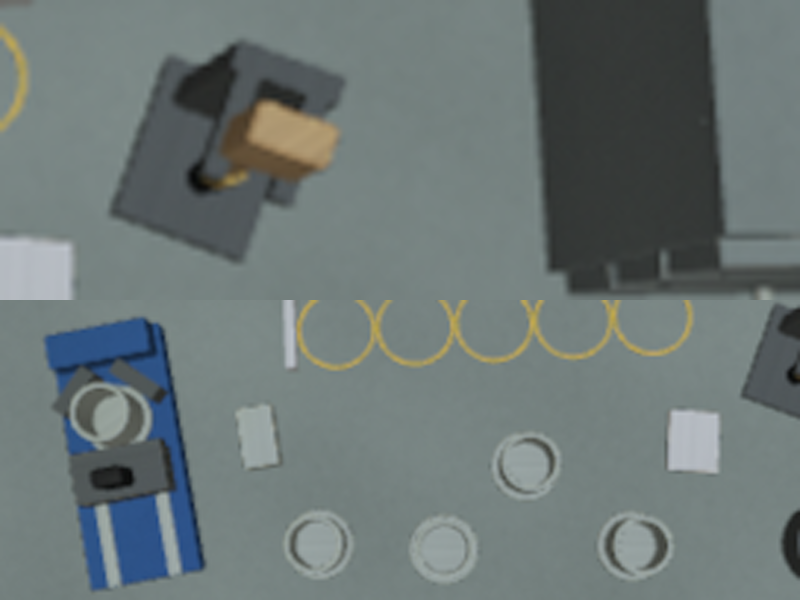

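```bash
cat >> h.py <<'E'
def go(*wps):
    """wps: (x,y,z_tcp,yaw): print successive shifts (m), spin; first from measured pose"""
    o=get_obs();X=np.array(o['tool_pos']);yw=o['tcp_rot'][2];M=R.from_euler('xyz',o['tcp_rot']).as_matrix()
    for w in wps:
        s=M.T@(np.array(w[:3],float)-X)/1000;sp=(yw-w[3]+np.pi)%(2*np.pi)-np.pi
        print('row',s.round(4).tolist(),round(sp,3),'dist',np.linalg.norm(s).round(3))
        X=np.array(w[:3],float);yw=w[3];M=R.from_euler('xyz',[np.pi,0,yw]).as_matrix()
E
python3 - <<'E'
from h import *
p=capture('wrist');o=get_obs();M=R.from_euler('xyz',o['tcp_rot']).as_matrix()
T=np.array(p['pose']);print((M.T@(T[:3,3]-o['tool_pos'])).round(1),(M.T@T[:3,:3]).round(3).tolist(),np.round(p['intrinsics'],1).tolist())
go((390,270,440,2.73),(500,0,440,2.73),(560,-290,440,2.73))
t=capture('top');print(at(t,(408.4,167.4),185))
E
```

```text
[76.4 -0.2 19.3] [[-0.001, -0.959, -0.284], [1.0, -0.001, 0.0], [-0.0, -0.284, 0.959]] [[286.6, 0.0, 255.4], [0.0, 286.6, 185.7], [0.0, 0.0, 1.0]]
row [-0.3172, -0.1723, -0.0353] 0.179 dist 0.363
row [-0.2088, -0.2034, -0.0] 0.0 dist 0.292
row [-0.171, -0.2418, -0.0] 0.0 dist 0.296
[ 578.7 -324.7  185. ]
```

```bash
python3 -m inch '[[-0.3172,-0.1723,-0.0353,0.179,1],[-0.3172,-0.1723,-0.0353,0.179,1],[-0.3172,-0.1723,-0.0353,0.179,1],[-0.3172,-0.1723,-0.0353,0.179,1],[-0.3172,-0.1723,-0.0353,0.179,1],[-0.3172,-0.1723,-0.0353,0.179,1],[-0.3172,-0.1723,-0.0353,0.179,1],[-0.3172,-0.1723,-0.0353,0.179,1]]'
python3 -m inch '[[-0.209,-0.203,0,0,1],[-0.209,-0.203,0,0,1],[-0.209,-0.203,0,0,1],[-0.209,-0.203,0,0,1],[-0.209,-0.203,0,0,1],[-0.209,-0.203,0,0,1],[-0.209,-0.203,0,0,1],[-0.209,-0.203,0,0,1]]'
python3 -m inch '[[-0.17,-0.242,0,0,1],[-0.17,-0.242,0,0,1],[-0.17,-0.242,0,0,1],[-0.17,-0.242,0,0,1],[-0.17,-0.242,0,0,1],[-0.17,-0.242,0,0,1],[-0.17,-0.242,0,0,1],[-0.17,-0.242,0,0,1]]'
python3 -m inch '[[0,0,0,0,1],[0,0,0,0,1]]'
python3 - <<'E'
from h import *
o=get_obs();print(np.round(o['tool_pos'],1),np.round(o['tcp_rot'],3),o['joint_positions'])
p=snap('wrist','w1')
for n,z in (('rack_seat',130),('brush',20),('rack',0),('pot',0)): print(n,[(np.round(t['centre'],1).tolist(),round(t['conf'],2),at(p,t['centre'],z).tolist()) for t in tip_of(p,n)[:2]])
m=trace(p,'brush')[0];rr=cv2.minAreaRect(np.argwhere(m['pixels'])[:,::-1].astype(np.float32));print(m['conf'],m['rect'],rr)
E
```

```text
time: 3.57
tool_pos: [369.3, 287.8, 437.6]
tcp_rot: [3.141, 0.0, 2.73]
contact_force: [0.7, 1.3, 0.2]
grip_width: 92.0
finger_force: 0.0
time: 4.23
tool_pos: [480.5, 14.1, 437.0]
tcp_rot: [-3.14, 0.002, 2.724]
contact_force: [0.3, -0.3, 0.1]
grip_width: 91.7
finger_force: 0.0
time: 4.9
tool_pos: [537.7, -275.6, 435.9]
tcp_rot: [-3.14, 0.001, 2.725]
contact_force: [-0.6, 0.5, -0.5]
grip_width: 91.9
finger_force: 0.0
time: 5.07
tool_pos: [537.4, -269.4, 436.7]
tcp_rot: [3.141, -0.001, 2.729]
contact_force: [-1.3, 0.6, 0.5]
grip_width: 91.8
finger_force: 0.0
[ 537.4 -269.4  436.7] [ 3.141e+00 -1.000e-03  2.729e+00] [-5.92261639e-01  4.64897335e-01  1.24483197e+00  7.13257489e-04
  1.43325713e+00 -1.75096236e+00]
rack_seat [([223.8, 234.7], 0.96, [582.5, -327.0, 130.0])]
brush [([232.4, 193.9], 0.66, [572.7, -321.2, 20.0])]
rack [([234.0, 195.6], 0.92, [581.4, -324.3, 0.0])]
pot [([163.9, 101.6], 0.92, [416.6, -355.8, 0.0])]
0.85 [217.9, 226.4, 52.6, 60.8] ((218.5, 224.0), (60.0, 49.0), 90.0)
```

View pics/w1.png

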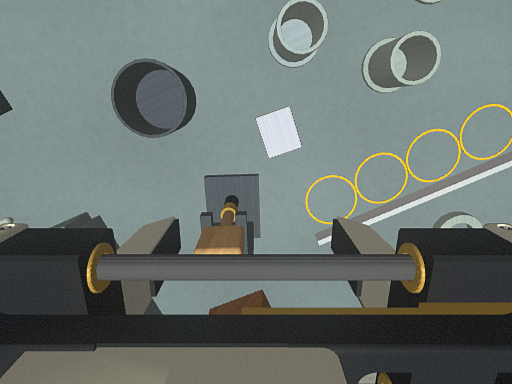

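Run:
```python
from h import *
go((581,-325,437,2.73),(581,-325,317,2.73))
```

```text
row [-0.0623, -0.0343, 0.0007] 0.001 dist 0.071
row [0.0, -0.0, 0.12] 0.0 dist 0.12
```

```bash
python3 -m inch '[[-0.062,-0.034,0,0,1],[-0.062,-0.034,0,0,1],[-0.062,-0.034,0,0,1],[-0.062,-0.034,0.03,0,1],[-0.062,-0.034,0.06,0,1],[-0.062,-0.034,0.09,0,1],[-0.062,-0.034,0.12,0,1],[-0.062,-0.034,0.12,0,1]]'
python3 -m inch '[[0,0,0,0,1],[0,0,0,0,0.3],[0,0,0,0,0.3],[0,0,0,0,0.3],[0,0,0,0,0.3],[0,0,0,0,0.3],[0,0,0,0,0.3],[0,0,0,0,0.3]]'
python3 - <<'E'
from h import *
o=get_obs();print(np.round(o['tool_pos'],1),np.round(o['tcp_rot'],3),o['grip_width'],o['finger_force'])
E
```

```text
time: 6.03
tool_pos: [579.4, -324.3, 310.7]
tcp_rot: [3.139, -0.011, 2.73]
contact_force: [-0.7, 0.7, -1.0]
grip_width: 91.8
finger_force: 0.0
time: 6.7
tool_pos: [580.6, -326.0, 317.4]
tcp_rot: [3.142, 0.0, 2.73]
contact_force: [0.6, 0.2, 0.4]
grip_width: 49.9
finger_force: 0.0
[ 580.6 -326.   317.4] [3.142 0.    2.73 ] 49.92112865813976 0.0
```

```bash
python3 -m inch '[[0,0,0,0,0.3],[0,0,0,0,0.3],[0,0,0,0,0.3],[0,0,0,0,0.3],[0,0,0,0,0.3],[0,0,0,0,0.3]]'
python3 -m inch '[[0,0,-0.01,0,0.3],[0,0,-0.02,0,0.3],[0,0,-0.03,0,0.3],[0,0,-0.03,0,0.3]]'
python3 - <<'E'
from h import *
o=get_obs();print(np.round(o['tool_pos'],1),np.round(o['tcp_rot'],3))
p=snap('side');t=snap('top')
for c,n in ((p,'brush'),(p,'pot'),(t,'pot')):
  print(n,[(np.round(k['centre'],1).tolist(),round(k['conf'],2),at(c,k['centre'],50 if n=='brush' else 0).tolist()) for k in tip_of(c,n)[:2]])
m=trace(t,'pot')[0];print(m['rect'],at(t,m['rect'][:2],65),at(t,m['rect'][:2],30))
E
```

```text
time: 7.2
tool_pos: [580.6, -326.0, 317.2]
tcp_rot: [3.142, 0.0, 2.73]
contact_force: [-0.2, -0.5, 2.0]
grip_width: 44.4
finger_force: 29.7
time: 7.53
tool_pos: [581.1, -326.2, 350.6]
tcp_rot: [-3.141, 0.005, 2.73]
contact_force: [0.8, -0.5, 0.4]
grip_width: 44.2
finger_force: 29.7
[ 581.1 -326.2  350.6] [-3.141  0.005  2.73 ]
brush [([319.2, 311.3], 0.5, [578.5, -323.0, 50.0])]
pot [([254.3, 351.7], 0.75, [417.2, -354.5, 0.0])]
pot [([298.9, 208.2], 0.29, [490.5, -60.3, 0.0])]Traceback (most recent call last):
  File "<stdin>", line 6, in <module>
IndexError: list index out of range
```

Run:
```python
from h import *
go((526,-302,350,2.73),(526,-302,400,2.73),(417.5,-355.5,400,2.73))
```

```text
row [0.0595, 0.0001, -0.0034] -0.0 dist 0.06
row [-0.0, 0.0, -0.05] 0.0 dist 0.05
row [0.078, -0.0924, -0.0] 0.0 dist 0.121
```

```bash
python3 -m inch '[[0.02,0,0,0,0.3],[0.04,0,0,0,0.3],[0.06,0,0,0,0.3],[0.06,0,-0.025,0,0.3],[0.06,0,-0.055,0,0.3],[0.06,0,-0.055,0,0.3]]'
python3 -m inch '[[0.025,-0.03,0,0,0.3],[0.05,-0.06,0,0,0.3],[0.078,-0.092,0,0,0.3],[0.078,-0.092,0,0,0.3],[0.078,-0.092,0,0,0.3]]'
python3 - <<'E'
from h import *
o=get_obs();print(np.round(o['tool_pos'],1),np.round(o['tcp_rot'],3))
p=snap('wrist','w2')
for n,z in (('brush',100),('pot',0)):
  print(n,[(np.round(k['centre'],1).tolist(),round(k['conf'],2),at(p,k['centre'],z).tolist()) for k in tip_of(p,n)[:2]])
E
```

```text
time: 8.33
tool_pos: [525.9, -302.2, 407.8]
tcp_rot: [-3.14, 0.009, 2.73]
contact_force: [-0.0, -0.0, 0.3]
grip_width: 44.0
finger_force: 29.7
time: 8.75
tool_pos: [415.7, -356.1, 402.0]
tcp_rot: [3.141, -0.0, 2.726]
contact_force: [0.1, -0.8, 0.1]
grip_width: 43.9
finger_force: 29.7
[ 415.7 -356.1  402. ] [ 3.141 -0.     2.726]
brush [([256.3, 180.9], 0.8, [417.9, -356.2, 100.0])]
pot [([257.0, 160.1], 0.8, [417.0, -354.4, 0.0]), ([393.2, 103.1], 0.35, [419.6, -164.6, 0.0])]
```

View pics/w2.png

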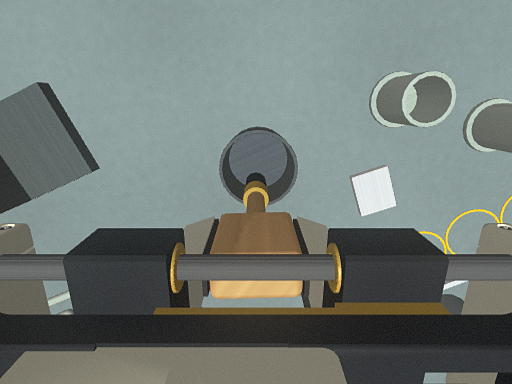

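```bash
python3 -m inch '[[0,0,0.03,0,0.3],[0,0,0.055,0,0.3],[0,0,0.08,0,0.3],[0,0,0.08,0,0.3],[0,0,0.08,0,0.3],[0,0,0.08,0,0.3],[0,0,0.08,0,0.3],[0,0,0.08,0,0.3]]'
python3 -m inch '[[0,0,-0.03,0,0.3],[0,0,-0.06,0,0.3],[0,0,-0.09,0,0.3],[0,0,-0.115,0,0.3],[0,0,-0.115,0,0.3]]'
python3 - <<'E'
from h import *
go((480,-60,437,2.73),(520,250,437,2.73),(545,300,437,2.73))
E
```

```text
time: 9.57
tool_pos: [417.8, -355.2, 323.7]
tcp_rot: [-3.14, 0.003, 2.73]
contact_force: [0.7, -0.5, -1.3]
grip_width: 44.3
finger_force: 29.7
time: 9.98
tool_pos: [417.6, -355.3, 444.0]
tcp_rot: [-3.137, 0.011, 2.73]
contact_force: [0.3, -1.1, -0.4]
grip_width: 44.2
finger_force: 29.7
row [0.0611, 0.2956, 0.0049] -0.0 dist 0.302
row [0.0874, 0.3001, 0.0] 0.0 dist 0.313
row [-0.0029, 0.0558, 0.0] 0.0 dist 0.056
```

```bash
python3 -m inch '[[0.061,0.296,0,0,0.3],[0.061,0.296,0,0,0.3],[0.061,0.296,0,0,0.3],[0.061,0.296,0,0,0.3],[0.061,0.296,0,0,0.3],[0.061,0.296,0,0,0.3],[0.061,0.296,0,0,0.3],[0.061,0.296,0,0,0.3]]'
python3 -m inch '[[0.087,0.3,0,0,0.3],[0.087,0.3,0,0,0.3],[0.087,0.3,0,0,0.3],[0.087,0.3,0,0,0.3],[0.087,0.3,0,0,0.3],[0.087,0.3,0,0,0.3],[0.087,0.3,0,0,0.3],[0.087,0.3,0,0,0.3]]'
python3 -m inch '[[0,0,0,0,0.3],[0,0,0,0,0.3],[0,0,0,0,0.3]]'
python3 - <<'E'
from h import *
o=get_obs();print(np.round(o['tool_pos'],1),np.round(o['tcp_rot'],3))
p=snap('wrist','w3')
for n,z in (('brush',140),('finished',30),('vise',0),('jaw_grip',105)):
  print(n,[(np.round(k['centre'],1).tolist(),round(k['conf'],2),at(p,k['centre'],z).tolist()) for k in tip_of(p,n)[:2]])
for k in trace(p,'finished')[:2]: print(k['rect'],k['conf'],at(p,k['rect'][:2],90))
E
```

```text
time: 10.65
tool_pos: [480.0, -54.7, 437.8]
tcp_rot: [3.139, 0.001, 2.734]
contact_force: [-0.3, -0.2, -1.0]
grip_width: 44.2
finger_force: 29.7
time: 11.32
tool_pos: [520.1, 254.1, 437.3]
tcp_rot: [3.14, 0.0, 2.732]
contact_force: [-0.9, -1.1, -1.0]
grip_width: 44.0
finger_force: 29.7
time: 11.57
tool_pos: [520.3, 249.6, 437.2]
tcp_rot: [-3.141, 0.0, 2.73]
contact_force: [-0.1, 0.2, -1.2]
grip_width: 44.0
finger_force: 29.7
[520.3 249.6 437.2] [-3.141  0.     2.73 ]
brush [([253.0, 180.9], 0.55, [520.0, 246.7, 140.0])]
finished [([323.8, 150.9], 0.98, [547.4, 339.0, 30.0])]
vise [([321.6, 144.9], 0.67, [545.4, 343.6, 0.0])]
jaw_grip [([315.7, 109.2], 0.64, [483.4, 334.8, 105.0])]
[332.9, 155.4, 66.1, 60.9] 0.98 [541.6 337.8  90. ]
```

View pics/w3.png

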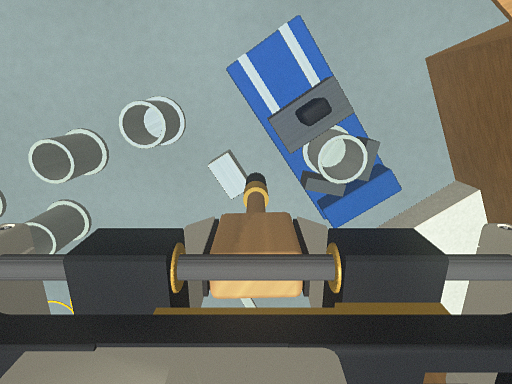

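Run:
```python
from h import *
p=snap('wrist');t=snap('top')
print(at(p,(338,157),105))
for c in(p,):
  a=at(c,(228,68),30);b=at(c,(325,220),30);print('edge',np.arctan2(*(b-a)[1::-1]))
  a=at(c,(300,16),30);b=at(c,(371,140),30);print('edge',np.arctan2(*(b-a)[1::-1]))
for n,z in (('finished',30),('vise',0),('jaw_grip',105)):
  for c in (p,t):print(n,[(np.round(k['centre'],1).tolist(),round(k['conf'],2),at(c,k['centre'],z).tolist()) for k in tip_of(c,n)[:1]])
go((551,313,437,2.73))
```

```text
[541.8 339.8 105. ]
edge 0.16899455726638787
edge 0.19021864958245946
finished [([323.8, 148.5], 0.88, [544.8, 340.3, 30.0])]
finished []
vise [([324.1, 148.4], 0.56, [552.1, 345.4, 0.0])]
vise [([158.6, 188.8], 0.72, [553.4, 355.2, 0.0])]
jaw_grip [([314.1, 111.1], 0.86, [485.0, 332.8, 105.0])]
jaw_grip [([159.4, 212.6], 0.97, [476.7, 325.9, 105.0])]
row [-0.0031, 0.0697, 0.0002] -0.0 dist 0.07
```

```bash
python3 -m inch '[[-0.002,0.035,0,0,0.3],[-0.002,0.07,0,0,0.3],[-0.002,0.07,0,0,0.3],[-0.002,0.07,0.015,0,0.3],[-0.002,0.07,0.03,0,0.3],[-0.002,0.07,0.03,0,0.3],[-0.002,0.07,0.03,0,0.3],[-0.002,0.07,0.03,0,0.3]]'
python3 -m inch '[[0,0,0.0015,0,0.3],[0,0,0.003,0,0.3],[0,0,0.003,0,0.3]]'
python3 -m inch '[[0,0,0.001,0,0.3],[0,0,0.002,0,0.3],[0,0,0.002,0,0.3]]'
python3 - <<'E'
from h import *
p=snap('wrist','w4')
E
```

```text
time: 12.93
tool_pos: [550.2, 313.7, 408.1]
tcp_rot: [3.141, 0.001, 2.73]
contact_force: [0.3, -0.4, -0.8]
grip_width: 44.1
finger_force: 29.7
time: 13.18
tool_pos: [550.1, 313.6, 404.6]
tcp_rot: [3.141, 0.0, 2.73]
contact_force: [0.6, -0.5, 0.0]
grip_width: 44.1
finger_force: 29.7
time: 13.43
tool_pos: [550.2, 313.7, 402.2]
tcp_rot: [3.141, 0.0, 2.73]
contact_force: [0.1, -1.0, -0.5]
grip_width: 43.9
finger_force: 29.7
```

View pics/w4.png

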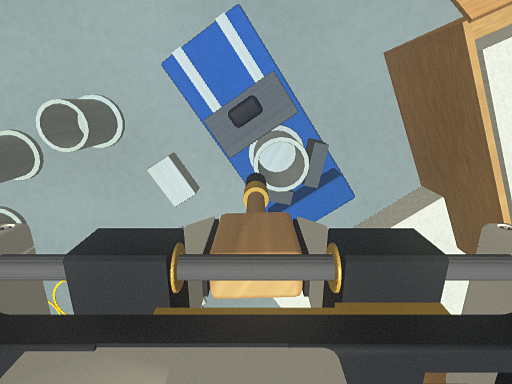

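```bash
for i in 1; do python3 -m inch '[[0,0,0.001,0,0.3],[0,0,0.0015,0,0.3],[0,0,0.0015,0,0.3]]'
python3 -m inch '[[0,0,0.001,0,0.3],[0,0,0.0015,0,0.3],[0,0,0.0015,0,0.3]]'
python3 -m inch '[[0,0,0.001,0,0.3],[0,0,0.0015,0,0.3],[0,0,0.0015,0,0.3]]'; done | grep -E 'tool|contact'
```

```text
tool_pos: [550.0, 313.6, 402.1]
contact_force: [-1.9, -0.7, 6.5]
tool_pos: [549.8, 313.5, 402.0]
contact_force: [-3.5, -2.4, 13.1]
tool_pos: [549.7, 313.4, 401.9]
contact_force: [-4.4, -3.0, 19.0]
```

```bash
python3 -m inch '[[0,0,-0.02,0,0.3],[0,0,-0.045,0,0.3],[0,0,-0.045,0,0.3],[0,0,-0.045,0,0.3]]' | grep -E 'tool|contact|grip'
python3 - <<'E'
from h import *
go((480,0,437,2.73),(490,-250,437,2.73),(526,-302.2,437,2.73))
E
```

```text
tool_pos: [550.2, 313.8, 444.1]
contact_force: [-0.3, -0.4, -1.3]
grip_width: 44.4
row [-0.0613, -0.3156, 0.0064] -0.0 dist 0.322
row [-0.1092, -0.2251, -0.0] 0.0 dist 0.25
row [-0.0539, -0.0334, -0.0] 0.0 dist 0.063
```

```bash
python3 -m inch '[[-0.061,-0.3156,0.005,0,0.3],[-0.061,-0.3156,0.005,0,0.3],[-0.061,-0.3156,0.005,0,0.3],[-0.061,-0.3156,0.005,0,0.3],[-0.061,-0.3156,0.005,0,0.3],[-0.061,-0.3156,0.005,0,0.3],[-0.061,-0.3156,0.005,0,0.3],[-0.061,-0.3156,0.005,0,0.3]]' | grep tool
python3 -m inch '[[-0.109,-0.225,0,0,0.3],[-0.109,-0.225,0,0,0.3],[-0.109,-0.225,0,0,0.3],[-0.109,-0.225,0,0,0.3],[-0.109,-0.225,0,0,0.3],[-0.109,-0.225,0,0,0.3],[-0.109,-0.225,0,0,0.3],[-0.109,-0.225,0,0,0.3]]'|grep tool
python3 -m inch '[[-0.03,-0.02,0,0,0.3],[-0.054,-0.0334,0,0,0.3],[-0.054,-0.0334,0.03,0,0.3],[-0.054,-0.0334,0.06,0,0.3],[-0.054,-0.0334,0.08,0,0.3],[-0.054,-0.0334,0.08,0,0.3],[-0.054,-0.0334,0.08,0,0.3]]' | grep tool
python3 - <<'E'
from h import *
go((580.7,-326,350,2.73),(580.7,-326,318.5,2.73))
p=snap('side','s2');c=p['color'][240:372,240:400];cv2.imwrite('pics/s2c.png',cv2.resize(c,(640,528),interpolation=cv2.INTER_CUBIC)[:,:,::-1])
print([(k['centre'],k['conf'],at(p,k['centre'],55)) for k in tip_of(p,'brush')[:2]], get_obs()['tool_pos'])
E
```

```text
tool_pos: [478.4, -2.5, 436.4]
tool_pos: [489.1, -251.7, 435.6]
tool_pos: [525.8, -300.6, 356.7]
row [-0.0605, -0.0014, 0.0065] 0.001 dist 0.061
row [0.0, -0.0, 0.0315] 0.0 dist 0.031
[([293.0, 306.0], 0.49, array([ 523.8, -297.8,   55. ]))] [ 526.16806041 -301.30342809  359.26713384]
```

View pics/s2c.png

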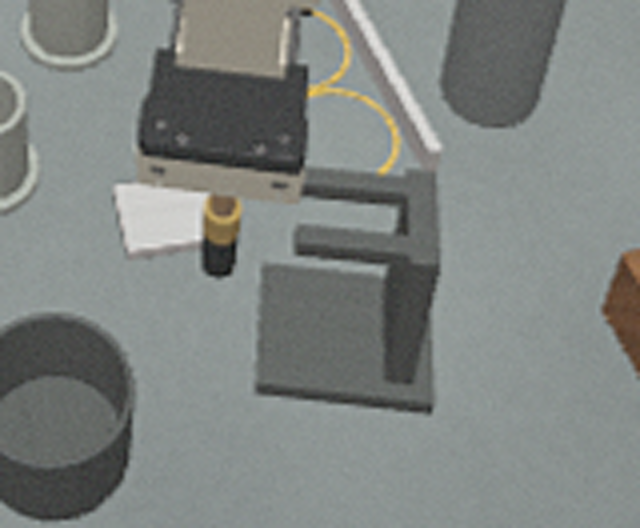

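```bash
python3 -m inch '[[-0.02,-0.001,0,0,0.3],[-0.04,-0.001,0,0,0.3],[-0.06,-0.001,0.0,0,0.3],[-0.06,-0.001,0,0,0.3],[-0.06,-0.001,0.015,0,0.3],[-0.06,-0.001,0.03,0,0.3],[-0.06,-0.001,0.038,0,0.3],[-0.06,-0.001,0.038,0,0.3]]' | grep -E 'tool|contact'
python3 -m inch '[[0,0,0,0,0.3],[0,0,0.0015,0,0.3],[0,0,0.0015,0,0.3],[0,0,0.0015,0,0.3]]' | grep -E 'tool|contact|time'
```

```text
tool_pos: [579.8, -326.3, 318.8]
contact_force: [-0.5, 0.7, -0.7]
time: 17.58
tool_pos: [580.3, -326.9, 319.0]
contact_force: [-0.6, 0.0, -1.0]
```

```bash
python3 -m inch '[[0,0,0.001,0,0.3],[0,0,0.0015,0,0.3],[0,0,0.0015,0,0.3]]' | grep -E 'tool|contact|time'
python3 -m inch '[[0,0,0,0,1],[0,0,0,0,1],[0,0,0,0,1],[0,0,0,0,1],[0,0,0,0,1],[0,0,0,0,1],[0,0,0,0,1],[0,0,0,0,1]]' | grep -E 'tool|contact|grip'
python3 -m inch '[[0,0,-0.03,0,1],[0,0,-0.06,0,1],[0,0,-0.09,0,1],[0,0,-0.12,0,1],[0,0,-0.12,0,1]]' | grep tool
python3 - <<'E'
from h import *
o=get_obs()
p=snap('side');t=snap('wrist')
for n,z in (('brush',20),('rack_seat',130)):
  for c in (p,t):print(n,[(np.round(k['centre'],1).tolist(),round(k['conf'],2),at(c,k['centre'],z).tolist()) for k in tip_of(c,n)[:1]])
c=p['color'][240:372,240:400];cv2.imwrite('pics/s3c.png',cv2.resize(c,(640,528),interpolation=cv2.INTER_CUBIC)[:,:,::-1])
V=2.956+0.37 # yaw aligning
go((480,0,437,np.pi+0.185),(440,290,437,np.pi+.185))
E
```

```text
time: 17.83
tool_pos: [580.3, -326.9, 317.2]
contact_force: [-0.9, 0.5, 1.2]
tool_pos: [580.2, -326.9, 316.6]
contact_force: [0.2, 0.2, 0.8]
grip_width: 90.5
tool_pos: [580.4, -326.9, 444.2]
brush [([319.1, 319.6], 0.76, [579.8, -326.3, 20.0])]
brush [([254.4, 155.0], 0.65, [579.8, -329.1, 20.0])]
rack_seat [([324.6, 288.4], 0.82, [585.0, -319.4, 130.0])]
rack_seat [([256.9, 176.1], 0.63, [582.3, -326.8, 130.0])]
row [0.2226, 0.2594, -0.0012] -0.597 dist 0.342
row [-0.014, 0.2924, 0.0] 0.0 dist 0.293
```

View pics/s3c.png

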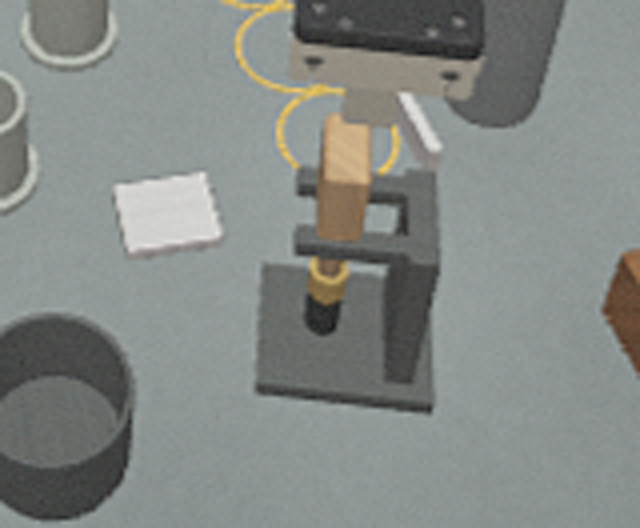

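```bash
python3 -m inch '[[0.2226,0.2594,0.007,-0.597,1],[0.2226,0.2594,0.007,-0.597,1],[0.2226,0.2594,0.007,-0.597,1],[0.2226,0.2594,0.007,-0.597,1],[0.2226,0.2594,0.007,-0.597,1],[0.2226,0.2594,0.007,-0.597,1],[0.2226,0.2594,0.007,-0.597,1],[0.2226,0.2594,0.007,-0.597,1]]' | grep tool
python3 -m inch '[[-0.014,0.2924,0,0,1],[-0.014,0.2924,0,0,1],[-0.014,0.2924,0,0,1],[-0.014,0.2924,0,0,1],[-0.014,0.2924,0,0,1],[-0.014,0.2924,0,0,1],[-0.014,0.2924,0,0,1],[-0.014,0.2924,0,0,1]]' | grep tool
python3 - <<'E'
from h import *
p=snap('wrist','w5');t=snap('side')
for n,z in (('jaw_grip',105),('finished',30),('vise',0)):
  for c in (p,t):print(n,[(np.round(k['centre'],1).tolist(),round(k['conf'],2),at(c,k['centre'],z).tolist()) for k in tip_of(c,n)[:1]])
print(get_obs()['tool_pos'],get_obs()['tcp_rot'])
E
```

```text
tool_pos: [481.4, -6.6, 428.9]
tool_pos: [440.6, 287.4, 428.7]
jaw_grip [([285.7, 218.8], 0.56, [485.6, 332.0, 105.0])]
jaw_grip [([224.7, 143.2], 0.76, [483.7, 338.7, 105.0])]
finished [([277.1, 239.7], 0.8, [549.8, 341.5, 30.0])]
finished [([242.9, 160.7], 0.68, [540.9, 325.8, 30.0])]
vise [([278.5, 229.8], 0.81, [547.3, 345.5, 0.0])]
vise [([247.4, 188.2], 0.72, [529.5, 208.7, -0.0])]
[442.92939931 280.4847743  429.85268295] [-3.14149985e+00 -8.12317169e-05 -2.95863525e+00]
```

View pics/w5.png

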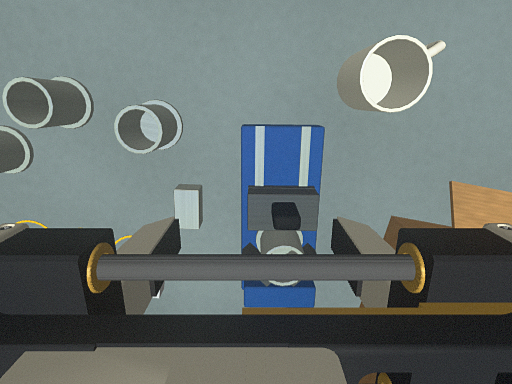

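Run:
```python
from h import *
go((484.5,332,430,np.pi+.185))
```

```text
row [-0.0502, 0.0431, -0.0002] -0.002 dist 0.066
```

```bash
python3 -m inch '[[-0.03,0.03,0,0,1],[-0.05,0.043,0,0,1],[-0.05,0.043,0,0,1],[-0.05,0.043,0.04,0,1],[-0.05,0.043,0.08,0,1],[-0.05,0.043,0.12,0,0.6],[-0.05,0.043,0.155,0,0.5],[-0.05,0.043,0.165,0,0.5]]' | grep -E 'tool|contact|grip'
python3 -m inch '[[0,0,0,0,0.2],[0,0,0,0,0.2],[0,0,0,0,0.2],[0,0,0,0,0.2],[0,0,0,0,0.2],[0,0,0,0,0.2],[0,0,0,0,0.2],[0,0,0,0,0.2]]' | grep -E 'tool|contact|grip|fing'
python3 -m inch '[[0,0,0,0,0.2],[0,0,0,0,0.2],[0,0,0,0,0.2],[0,0,0,0,0.2]]' | grep -E 'tool|contact|grip|fing'
```

```text
tool_pos: [482.4, 331.3, 259.6]
contact_force: [-0.7, 0.0, -0.8]
grip_width: 76.3
tool_pos: [484.1, 332.4, 265.9]
contact_force: [0.8, -5.8, 5.6]
grip_width: 29.9
finger_force: 30.0
tool_pos: [484.1, 332.4, 265.9]
contact_force: [0.8, -6.6, 5.1]
grip_width: 29.9
finger_force: 30.0
```

```bash
python3 -m inch '[[0.006,0,0,0,0.2],[0.012,0,0,0,0.2],[0.018,0,0,0,0.2],[0.024,0,0,0,0.2],[0.03,0,0,0,0.2],[0.036,0,0,0,0.2],[0.042,0,0,0,0.2],[0.045,0,0,0,0.2]]' | grep -E 'tool|contact|grip'
python3 -m inch '[[0,0,0,0,0.6],[0,0,0,0,1],[0,0,0,0,1],[0,0,0,0,1],[0,0,0,0,1],[0,0,0,0,1],[0,0,-0.03,0,1],[0,0,-0.06,0,1]]' | grep -E 'tool|contact|grip'
python3 -m inch '[[0,0,-0.03,0,1],[0,0,-0.06,0,1],[0,0,-0.08,0,1],[0,0,-0.08,0,1]]' | grep tool
python3 - <<'E'
from h import *
p=snap('wrist','w6');t=snap('top')
for n,z in (('jaw_grip',105),('finished',30),('vise',0)):
  for c in (p,t):print(n,[(np.round(k['centre'],1).tolist(),round(k['conf'],2),at(c,k['centre'],z).tolist()) for k in tip_of(c,n)[:1]])
print(get_obs()['tool_pos'],get_obs()['tcp_rot'])
E
```

```text
tool_pos: [439.9, 324.2, 265.9]
contact_force: [4.3, -5.4, 2.5]
grip_width: 29.8
tool_pos: [439.1, 324.7, 323.8]
contact_force: [0.8, 0.4, 0.3]
grip_width: 78.5
tool_pos: [440.0, 325.3, 409.7]
jaw_grip [([255.8, 173.2], 0.68, [437.0, 325.7, 105.0])]
jaw_grip [([389.2, 170.8], 0.52, [582.4, -299.1, 105.0])]
finished [([253.1, 237.9], 0.96, [547.8, 343.0, 30.0])]
finished [([160.6, 190.3], 0.8, [545.6, 341.9, 30.0])]
vise [([253.8, 227.0], 0.77, [545.2, 343.4, 0.0])]
vise [([163.3, 193.4], 0.77, [539.5, 341.0, 0.0])]
[439.46938668 324.88071667 403.7381729 ] [-3.14103097e+00 -1.98559634e-03 -2.95644566e+00]
```

View pics/w6.png

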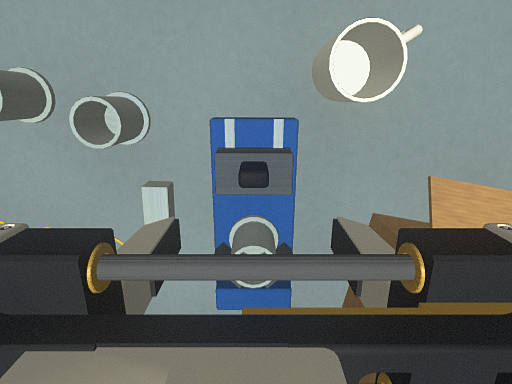

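```bash
python3 - <<'E'
from h import *
go((546.5,342,405,np.pi+.185))
E
python3 -m inch '[[-0.04,0,0,0,1],[-0.075,-0.001,0,0,1],[-0.095,-0.001,0,0,1],[-0.095,-0.001,0,0,1],[-0.095,-0.001,0,0,1]]' | grep tool
python3 - <<'E'
from h import *
p=snap('wrist');m=trace(p,'finished')
for k in m[:1]: print(k['conf'],k['rect'])
for n,z in (('finished',30),('vise',0)):
  for c in (p,):print(n,[(np.round(k['centre'],1).tolist(),round(k['conf'],2),at(c,k['centre'],z).tolist()) for k in tip_of(c,n)[:1]])
go((546.5,342,405,np.pi+.185),(546.5,342,252,np.pi+.185))
E
```

```text
row [-0.1084, -0.0029, -0.0015] 0.0 dist 0.108
tool_pos: [533.6, 341.3, 403.3]
0.63 [254.8, 184.4, 60.5, 68.5]
finished [([255.5, 174.7], 0.81, [546.2, 343.3, 30.0])]
vise [([256.1, 172.1], 0.38, [549.9, 344.8, 0.0])]
row [-0.0142, -0.0022, 0.0] 0.001 dist 0.014
row [0.0, -0.0, 0.153] 0.0 dist 0.153
```

```bash
python3 -m inch '[[-0.014,-0.001,0,0,1],[-0.014,-0.001,0,0,1],[-0.014,-0.001,0.04,0,1],[-0.014,-0.001,0.08,0,1],[-0.014,-0.001,0.115,0,1],[-0.014,-0.001,0.14,0,1],[-0.014,-0.001,0.153,0,1],[-0.014,-0.001,0.153,0,1]]' | grep -E 'tool|contact|grip'
python3 -m inch '[[0,0,0,0,0.4],[0,0,0,0,0.4],[0,0,0,0,0.4],[0,0,0,0,0.4],[0,0,0,0,0.4],[0,0,0,0,0.4],[0,0,0,0,0.4],[0,0,0,0,0.4]]' | grep -E 'tool|contact|grip|fing'
python3 -m inch '[[0,0,-0.01,0,0.4],[0,0,-0.02,0,0.4],[0,0,-0.04,0,0.4],[0,0,-0.06,0,0.4],[0,0,-0.08,0,0.4],[0,0,-0.1,0,0.4],[0,0,-0.1,0,0.4]]' | grep -E 'tool|contact|grip|fing'
python3 - <<'E'
from h import *
p=snap('wrist');s=snap('side')
z=get_obs()['tool_pos'][2]-252+30
for c in (p,s):print(z,[(np.round(k['centre'],1).tolist(),round(k['conf'],2),at(c,k['centre'],z).tolist()) for k in tip_of(c,'finished')[:1]])
go((540,240,352,3.0),(637.4,130.7,352,np.pi+.029))
E
```

```text
tool_pos: [545.2, 342.6, 248.3]
contact_force: [-0.4, 0.1, 0.3]
grip_width: 91.7
tool_pos: [547.1, 343.2, 252.6]
contact_force: [-0.5, 0.4, 4.9]
grip_width: 55.8
finger_force: 30.0
tool_pos: [547.6, 343.3, 356.9]
contact_force: [0.9, 0.5, -2.5]
grip_width: 55.4
finger_force: 30.0
130.22565812770546 [([252.7, 207.0], 0.94, [551.7, 342.1, 130.2])]
130.22565812770546 [([239.5, 134.7], 0.58, [536.3, 337.9, 130.2])]
row [0.0255, -0.0998, -0.0017] 0.327 dist 0.103
row [-0.1118, -0.0945, -0.0] -0.171 dist 0.146
```

```bash
python3 -m inch '[[0.0255,-0.1,0,0.327,0.4],[0.0255,-0.1,0,0.327,0.4],[0.0255,-0.1,0,0.327,0.4],[0.0255,-0.1,0,0.327,0.4],[0.0255,-0.1,0,0.327,0.4]]' | grep tool
cat >> h.py <<'E'
from scipy.optimize import least_squares
def rings(p,x0=(642,-29,0.029),r0=37.0):
    c=cv2.cvtColor(p['color'],cv2.COLOR_RGB2HSV);m=cv2.inRange(c,(18,90,90),(35,255,255))
    P=plane_pts(p,m,0);P=P[(P[:,0]>585)&(P[:,0]<700)&(P[:,1]>-250)&(P[:,1]<190)]
    def f(a):
        d=np.array([-np.sin(a[2]),np.cos(a[2])]);C=np.array([a[:2]+d*80*k for k in (2,1,0,-1,-2)])
        return np.abs(np.linalg.norm(P[:,None]-C,axis=2)-r0).min(1)
    a=least_squares(f,x0,loss='soft_l1',f_scale=1.5).x;d=np.array([-np.sin(a[2]),np.cos(a[2])])
    return a.round(3),len(P),np.median(f(a)).round(2),[(a[:2]+d*80*k).round(1).tolist() for k in (2,1,0,-1,-2)]
E
python3 - <<'E'
from h import *
for c in('side','top'): print(c,rings(snap(c)))
go((637.4,130.7,357,np.pi+.029))
E
```

```text
tool_pos: [540.3, 239.0, 350.7]
side (array([ 6.41892e+02, -2.97570e+01,  2.70000e-02]), 445, np.float64(1.38), [[637.6, 130.2], [639.7, 50.2], [641.9, -29.8], [644.0, -109.7], [646.2, -189.7]])
top (array([ 6.42126e+02, -2.92660e+01,  2.90000e-02]), 461, np.float64(1.15), [[637.5, 130.7], [639.8, 50.7], [642.1, -29.3], [644.4, -109.2], [646.8, -189.2]])
row [-0.1115, -0.0952, -0.0061] -0.17 dist 0.147
```

```bash
python3 -m inch '[[-0.04,-0.034,0,-0.06,0.4],[-0.075,-0.064,0,-0.12,0.4],[-0.111,-0.095,0,-0.17,0.4],[-0.111,-0.095,0,-0.17,0.4],[-0.111,-0.095,0.04,-0.17,0.4],[-0.111,-0.095,0.07,-0.17,0.4],[-0.111,-0.095,0.1,-0.17,0.4],[-0.111,-0.095,0.11,-0.17,0.4]]' | grep -E 'tool|contact|grip'
python3 -m inch '[[0,0,0,0,0.4],[0,0,0,0,0.4]]' | grep -E 'tool|contact'
python3 - <<'E'
from h import *
go((637.2,130.5,223.5,np.pi+.029))
E
```

```text
tool_pos: [635.4, 131.4, 236.0]
contact_force: [-0.1, 0.8, -5.2]
grip_width: 55.6
tool_pos: [637.2, 131.3, 242.2]
contact_force: [0.8, 0.3, -2.9]
row [0.0, -0.0008, 0.0187] 0.001 dist 0.019
```

```bash
python3 -m inch '[[0,-0.001,0.01,0,0.4],[0,-0.001,0.018,0,0.4],[0,-0.001,0.018,0,0.4]]' | grep -E 'tool|contact'
python3 -m inch '[[0,0,0.001,0,0.4],[0,0,0.001,0,0.4]]' | grep -E 'tool|contact'
python3 -m inch '[[0,0,0,0,1],[0,0,0,0,1],[0,0,0,0,1],[0,0,0,0,1],[0,0,0,0,1],[0,0,0,0,1],[0,0,0,0,1]]' | grep -E 'tool|contact|grip'
python3 -m inch '[[0,0,-0.03,0,1],[0,0,-0.06,0,1],[0,0,-0.09,0,1],[0,0,-0.12,0,1],[0,0,-0.15,0,1],[0,0,-0.18,0,1],[0,0,-0.18,0,1],[0,0,-0.18,0,1]]' | grep -E 'tool'
python3 - <<'E'
from h import *
p=snap('wrist','w7');s=snap('side')
for c in (p,s):
  print([(np.round(k['centre'],1).tolist(),round(k['conf'],2),at(c,k['centre'],0).tolist()) for k in tip_of(c,'sleeve1')[:5]],[(at(c,k['centre'],0).tolist(),round(k['conf'],2)) for k in tip_of(c,'finished')[:2]])
go((430,290,409,np.pi+.185))
E
```

```text
tool_pos: [636.5, 129.4, 223.1]
contact_force: [-0.6, -0.0, -4.2]
tool_pos: [636.9, 129.3, 223.2]
contact_force: [-0.1, 0.3, -3.0]
tool_pos: [636.9, 129.3, 222.9]
contact_force: [0.0, -0.4, -0.2]
grip_width: 91.1
tool_pos: [636.9, 129.3, 405.0]
[([132.8, 45.2], 0.62, [501.1, -24.6, 0.0])] [([638.0, 123.1, 0.0], 0.66)]
[([254.9, 239.3], 0.96, [499.0, -23.6, 0.0]), ([237.1, 279.2], 0.85, [420.2, -149.6, -0.0]), ([218.7, 207.2], 0.81, [420.3, 140.5, -0.0]), ([224.3, 234.6], 0.57, [416.3, 17.9, 0.0])] [([627.3, 116.7, -0.0], 0.61), ([500.3, -30.4, 0.0], 0.31)]
row [0.2022, 0.1665, -0.0072] -0.157 dist 0.262
```

View pics/w7.png

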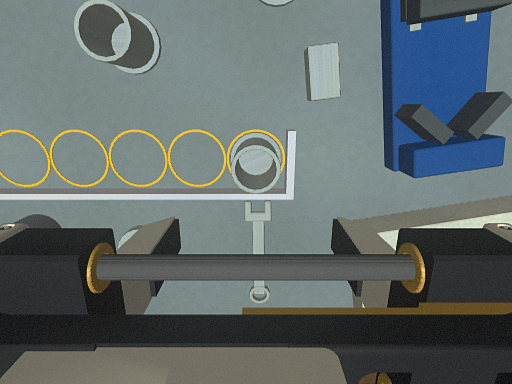

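```bash
python3 -m inch '[[0.2022,0.1665,0,-0.157,1],[0.2022,0.1665,0,-0.157,1],[0.2022,0.1665,0,-0.157,1],[0.2022,0.1665,0,-0.157,1],[0.2022,0.1665,0,-0.157,1],[0.2022,0.1665,0,-0.157,1],[0.2022,0.1665,0,-0.157,1],[0.2022,0.1665,0,-0.157,1]]' | grep tool
python3 - <<'E'
from h import *
for c in ('top','side'):
  p=snap(c)
  for n in('finished','sleeve1'):
    print(c,n,[(np.round(k['centre'],1).tolist(),round(k['conf'],2),at(p,k['centre'],0).tolist()) for k in tip_of(p,n)[:5]])
    for k in trace(p,n)[:5]:
      P=plane_pts(p,k['pixels'],0);e=proj(p,(0,0,0))
      # predicted mask centroid for sleeve standing at (x,y): compare with rect
      print('   rect',np.round(k['rect'],1),round(k['conf'],2))
  if c=='top': cv2.imwrite('pics/r.png',cv2.resize(p['color'][130:200,205:305],(800,560),interpolation=cv2.INTER_CUBIC)[:,:,::-1])
go((439.7,325,405,np.pi+.185))
E
```

```text
tool_pos: [427.6, 291.8, 402.7]
top finished [([233.5, 159.6], 0.91, [638.2, 131.6, 0.0])]
   rect [406.6 231.1  37.6  38.7] 0.62
   rect [234.1 160.5  26.3  28.4] 0.57
top sleeve1 [([269.9, 232.0], 0.88, [421.8, 26.0, 0.0]), ([286.2, 206.8], 0.69, [495.1, -23.1, 0.0]), ([229.0, 230.7], 0.62, [427.0, 145.8, 0.0]), ([332.2, 232.5], 0.56, [418.3, -155.7, 0.0])]
   rect [335.4 232.8  25.4  20.4] 0.78
   rect [228.3 233.2  23.   21.5] 0.77
   rect [285.  205.9  27.   21.1] 0.74
   rect [394.2 171.4  48.3  44.7] 0.71
   rect [285.5 114.2  23.7  23.2] 0.62
side finished [([283.4, 201.4], 0.87, [626.6, 113.4, 0.0]), ([284.2, 195.7], 0.56, [637.2, 139.5, 0.0])]
   rect [284.9 190.4  20.1  30.1] 0.82
   rect [310.2 232.8  82.5 100.1] 0.46
side sleeve1 [([236.6, 281.4], 0.78, [417.5, -156.2, 0.0]), ([225.3, 231.8], 0.73, [421.2, 28.3, 0.0]), ([219.4, 205.2], 0.72, [424.1, 149.3, -0.0]), ([256.0, 237.7], 0.66, [503.6, -18.3, 0.0]), ([318.3, 320.6], 0.63, [583.0, -317.2, 0.0])]
   rect [223.  225.4  20.2  27.9] 0.79
   rect [256.6 230.1  26.   30.1] 0.69
   rect [237.4 274.2  29.   39.6] 0.69
   rect [218.  198.4  20.4  28.7] 0.55
row [-0.0154, 0.0332, -0.0023] -0.001 dist 0.037
```

View pics/r.png

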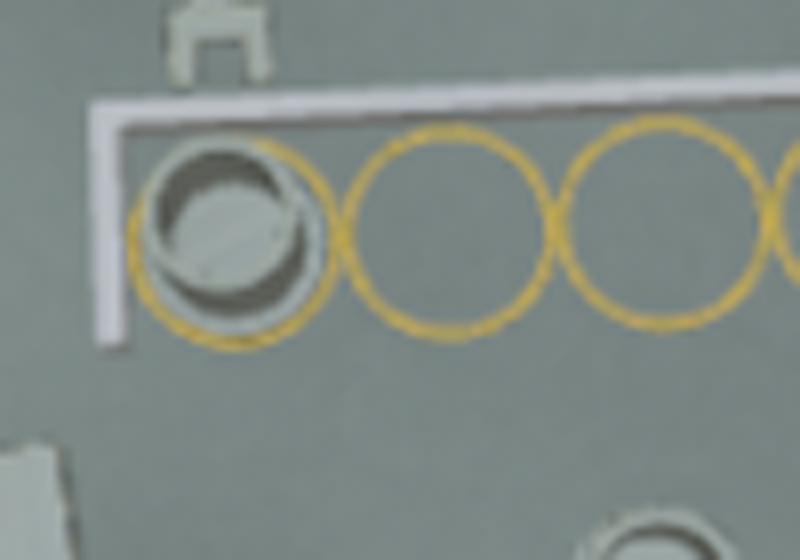

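```bash
python3 -m inch '[[-0.0155,0.033,0,0,1],[-0.0155,0.033,0,0,1],[-0.0155,0.033,0.03,0,1],[-0.0155,0.033,0.06,0,1],[-0.0155,0.033,0.09,0,0.6],[-0.0155,0.033,0.12,0,0.5],[-0.0155,0.033,0.137,0,0.5],[-0.0155,0.033,0.137,0,0.3]]' | grep -E 'tool|contact|grip'
python3 -m inch '[[0,0,0,0,0.2],[0,0,0,0,0.2],[0,0,0,0,0.2],[0,0,0,0,0.2],[0,0,0,0,0.2],[0,0,0,0,0.2],[0,0,0,0,0.2],[0,0,0,0,0.2]]' | grep -E 'tool|contact|grip|fing'
python3 -m inch '[[-0.006,0,0,0,0.2],[-0.012,0,0,0,0.2],[-0.018,0,0,0,0.2],[-0.024,0,0,0,0.2],[-0.03,0,0,0,0.2],[-0.036,0,0,0,0.2],[-0.042,0,0,0,0.2],[-0.042,0,0,0,0.2]]' | grep -E 'tool|contact|grip'
```

```text
tool_pos: [438.3, 324.5, 262.0]
contact_force: [-0.5, -0.0, -0.7]
grip_width: 69.8
tool_pos: [439.6, 324.3, 266.8]
contact_force: [0.6, -8.1, 5.0]
grip_width: 29.8
finger_force: 30.0
tool_pos: [481.7, 332.0, 266.8]
contact_force: [3.7, -7.6, 2.8]
grip_width: 29.8
```

```bash
python3 -m inch '[[-0.001,0,0,0,0.2],[-0.002,0,0,0,0.2],[-0.003,0,0,0,0.2],[-0.003,0,0,0,0.2]]' | grep -E 'tool|contact|grip'
python3 -m inch '[[-0.001,0,0,0,0.2],[-0.002,0,0,0,0.2],[-0.002,0,0,0,0.2]]' | grep -E 'tool|contact|grip'
```

```text
tool_pos: [483.7, 332.4, 266.7]
contact_force: [-0.1, -8.5, 5.5]
grip_width: 29.9
tool_pos: [484.8, 332.7, 266.8]
contact_force: [-6.7, -9.0, 8.7]
grip_width: 29.7
```

```bash
python3 -m inch '[[0,0,0,0,0.6],[0,0,0,0,1],[0,0,0,0,1],[0,0,0,0,1],[0,0,0,0,1],[0,0,0,0,1],[0,0,-0.03,0,1],[0,0,-0.06,0,1]]' | grep -E 'tool|contact|grip'
python3 -m inch '[[0,0,-0.04,0,1],[0,0,-0.08,0,1],[0,0,-0.08,0,1]]' | grep -E 'tool|contact|grip'
python3 - <<'E'
from h import *
p=snap('wrist')
print([(np.round(k['centre'],1).tolist(),round(k['conf'],2),at(p,k['centre'],105).tolist()) for k in tip_of(p,'jaw_grip')[:2]])
y=np.pi+.029
go((450,90,405,y),(418,-153,405,y))
E
```

```text
tool_pos: [485.0, 333.8, 324.7]
contact_force: [0.1, 0.6, 0.4]
grip_width: 78.5
tool_pos: [486.1, 334.5, 414.5]
contact_force: [1.3, -0.3, 0.7]
grip_width: 91.0
[([251.3, 168.3], 0.82, [481.7, 330.5, 105.0])]
row [0.0798, -0.2334, 0.0021] 0.156 dist 0.247
row [0.039, -0.242, -0.0] 0.0 dist 0.245
```

```bash
python3 -m inch '[[0.08,-0.233,0,0.156,1],[0.08,-0.233,0,0.156,1],[0.08,-0.233,0,0.156,1],[0.08,-0.233,0,0.156,1],[0.08,-0.233,0,0.156,1],[0.08,-0.233,0,0.156,1],[0.08,-0.233,0,0.156,1]]' | grep tool
python3 -m inch '[[0.039,-0.242,0,0,1],[0.039,-0.242,0,0,1],[0.039,-0.242,0,0,1],[0.039,-0.242,0,0,1],[0.039,-0.242,0,0,1],[0.039,-0.242,0,0,1],[0.039,-0.242,0,0,1],[0.039,-0.242,0,0,1]]' | grep tool
cat >> h.py <<'E'
from scipy.spatial import ConvexHull
def sleeve_xy(p,mask,x0,H=75):
    """fit sleeve pose so its projected silhouette hull matches the mask's hull"""
    th=np.linspace(0,2*np.pi,48,endpoint=False)
    pts=np.vstack([np.c_[r*np.cos(th),r*np.sin(th),0*th+z] for r,z in((34,0),(34,8),(28,75))])
    h=cv2.convexHull(np.argwhere(mask)[:,::-1].astype(np.float32))[:,0]
    def mom(q):
        c=cv2.convexHull(q.astype(np.float32));m=cv2.moments(c);return np.array([m['m10']/m['m00'],m['m01']/m['m00']])
    t=mom(h)
    def f(x): return mom(np.array([proj(p,q+[x[0],x[1],0]) for q in pts]))-t
    return least_squares(f,x0,diff_step=1e-2).x.round(1)
def loose(cam,img=None):
    p=snap(cam,img);out=[]
    T=[(at(p,k['centre'],0)[:2],k['conf']) for k in tip_of(p,'sleeve1')]
    for k in trace(p,'sleeve1'):
        g=at(p,k['rect'][:2],30)[:2]
        if k['conf']>.4: out.append((sleeve_xy(p,k['pixels'],g).tolist(),round(k['conf'],2)))
    return [(t.tolist(),round(c,2)) for t,c in T if c>.4],out
E
python3 - <<'E'
from h import *
o=get_obs();print(o['tool_pos'],o['tcp_rot'][2])
for c in('wrist','side','top'):
    a,b=loose(c);print(c,'tip',a,'\n  fit',b)
E
```

```text
tool_pos: [448.6, 85.3, 404.3]
tool_pos: [417.3, -154.2, 404.3]
[ 417.31327915 -154.17190233  404.32744927] -3.1165793311414562
wrist tip [([413.5, -161.1], 0.87), ([498.1, -23.6], 0.86), ([419.0, 26.2], 0.8), ([418.8, 145.6], 0.78)] 
  fit [([415.9, -161.8], 0.87), ([419.2, 128.4], 0.76), ([485.9, -30.9], 0.74), ([415.7, 23.8], 0.6)]
side tip [([411.9, -159.0], 0.86), ([652.9, -104.4], 0.73), ([421.2, 9.0], 0.67), ([430.1, 139.3], 0.62), ([507.9, -22.7], 0.6)] 
  fit [([499.8, -28.0], 0.89), ([399.6, 142.7], 0.67), ([415.6, -163.2], 0.55)]
top tip [([412.4, 143.8], 0.84), ([493.6, -24.2], 0.8), ([416.3, 28.7], 0.64), ([418.0, -157.4], 0.42)] 
  fit [([420.7, 148.8], 0.9), ([414.0, 25.4], 0.69), ([499.8, -21.2], 0.68)]
```

Run:
```python
from h import *
o=get_obs();X=o['tool_pos'][:2]
for i in range(4):
    a,b=loose('wrist','w8')
    f=lambda L:[v for v,c in L if np.hypot(v[0]-X[0],v[1]-X[1])<40]
    print(f(a),f(b))
c=cv2.imread('pics/w8.png')[95:235,170:340];cv2.imwrite('pics/w8c.png',cv2.resize(c,(680,560),interpolation=cv2.INTER_CUBIC))
```

```text
[[418.7, -161.4]] [[415.7, -161.4]]
[[417.8, -158.0]] [[415.9, -162.3]]
[[416.2, -162.9]] [[415.3, -162.1]]
[[417.5, -160.3]] [[415.8, -162.3]]
```

View pics/w8c.png

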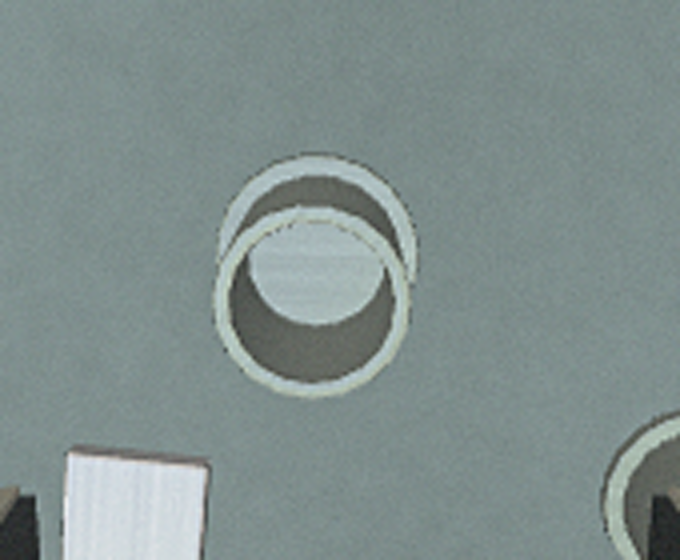

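Run:
```python
from h import *
p=capture('wrist');print(at(p,(247.75,170.4),75))
go((416.2,-161.5,405,np.pi+.029),(416.2,-161.5,220,np.pi+.029))
```

```text
[ 415.9 -161.7   75. ]
row [0.0018, -0.0086, 0.0008] 0.0 dist 0.009
row [0.0, -0.0, 0.185] 0.0 dist 0.185
```

```bash
python3 -m inch '[[0.001,-0.0075,0,0,1],[0.001,-0.0075,0.03,0,1],[0.001,-0.0075,0.065,0,1],[0.001,-0.0075,0.1,0,1],[0.001,-0.0075,0.13,0,1],[0.001,-0.0075,0.16,0,1],[0.001,-0.0075,0.18,0,1],[0.001,-0.0075,0.185,0,1]]' | grep -E 'tool|contact'
python3 -m inch '[[0,0,0,0,0.8],[0,0,0,0,0.4],[0,0,0,0,0.4],[0,0,0,0,0.4],[0,0,0,0,0.4],[0,0,0,0,0.4],[0,0,0,0,0.4],[0,0,0,0,0.4]]' | grep -E 'tool|grip|fing'
python3 -m inch '[[0,0,-0.03,0,0.4],[0,0,-0.06,0,0.4],[0,0,-0.09,0,0.4],[0,0,-0.12,0,0.4],[0,0,-0.12,0,0.4]]' | grep -E 'tool|grip|fing'
python3 - <<'E'
from h import *
y=np.pi+.029
go((646.5,-189.5,340,y))
p=snap('wrist')
z=get_obs()['tool_pos'][2]-220
print(z,[(np.round(k['centre'],1).tolist(),round(k['conf'],2),at(p,k['centre'],z).tolist()) for k in tip_of(p,'sleeve1')[:3]])
E
```

```text
tool_pos: [416.0, -160.3, 217.9]
contact_force: [-0.7, 0.7, 0.0]
tool_pos: [417.3, -160.5, 221.7]
grip_width: 56.3
finger_force: 30.0
tool_pos: [417.8, -160.7, 345.6]
grip_width: 56.6
finger_force: 30.0
row [-0.2277, -0.0355, 0.0076] 0.0 dist 0.231
122.96093057541441 [([365.7, 236.1], 0.96, [441.8, -75.3, 123.0]), ([415.3, 173.8], 0.71, [390.7, -46.3, 123.0]), ([257.5, 203.8], 0.69, [417.5, -160.5, 123.0])]
```

```bash
python3 -m inch '[[-0.229,-0.0355,0,0,0.4],[-0.229,-0.0355,0,0,0.4],[-0.229,-0.0355,0,0,0.4],[-0.229,-0.0355,0,0,0.4],[-0.229,-0.0355,0,0,0.4],[-0.229,-0.0355,0,0,0.4],[-0.229,-0.0355,0,0,0.4],[-0.229,-0.0355,0,0,0.4]]' | grep tool
python3 - <<'E'
from h import *
go((647.8,-189.5,222.5,np.pi+.029))
E
```

```text
tool_pos: [647.3, -188.8, 336.2]
row [-0.0012, -0.001, 0.1137] 0.001 dist 0.114
```

```bash
python3 -m inch '[[-0.001,-0.001,0.03,0,0.4],[-0.001,-0.001,0.06,0,0.4],[-0.001,-0.001,0.09,0,0.4],[-0.001,-0.001,0.11,0,0.4],[-0.001,-0.001,0.117,0,0.4],[-0.001,-0.001,0.119,0,0.4],[-0.001,-0.001,0.119,0,0.4],[-0.001,-0.001,0.119,0,0.4]]' | grep -E 'tool|contact'
python3 -m inch '[[0,0,0,0,1],[0,0,0,0,1],[0,0,0,0,1],[0,0,0,0,1],[0,0,0,0,1],[0,0,0,0,1],[0,0,0,0,1]]' | grep -E 'tool|contact|grip'
python3 -m inch '[[0,0,-0.03,0,1],[0,0,-0.06,0,1],[0,0,-0.09,0,1],[0,0,-0.12,0,1],[0,0,-0.15,0,1],[0,0,-0.18,0,1],[0,0,-0.18,0,1],[0,0,-0.18,0,1]]' | grep -E 'tool'
python3 - <<'E'
from h import *
o=get_obs();X=o['tool_pos'][:2]
for i in range(2):
    a,b=loose('wrist');print(a,b)
print(loose('side'))
go((500,-25,405,2.04))
E
```

```text
tool_pos: [647.1, -190.0, 221.5]
contact_force: [-0.1, -0.2, -3.4]
tool_pos: [648.0, -190.1, 221.9]
contact_force: [0.7, -0.7, -0.0]
grip_width: 91.6
tool_pos: [648.0, -190.1, 404.3]
[([648.0, -185.4], 0.87), ([501.8, -20.4], 0.65)] [([645.5, -190.3], 0.9), ([501.2, -23.6], 0.68)]
[([647.8, -187.8], 0.94), ([499.9, -14.7], 0.67)] [([645.8, -190.2], 0.9), ([500.7, -23.7], 0.57), ([643.3, -52.7], 0.56)]
([([423.5, 155.4], 0.91), ([496.2, -21.6], 0.64), ([427.4, 16.2], 0.58), ([512.6, 485.6], 0.57), ([654.2, -190.9], 0.56)], [([655.6, -28.2], 0.69), ([419.4, 155.1], 0.68), ([414.6, 24.4], 0.67), ([499.7, -21.5], 0.57), ([496.0, 362.5], 0.57), ([646.9, -184.6], 0.56)])
row [0.1431, 0.1694, -0.0037] 1.131 dist 0.222
```

```bash
python3 -m inch '[[0.143,0.1694,0,0.13,1],[0.143,0.1694,0,0.26,1],[0.143,0.1694,0,0.39,1],[0.143,0.1694,0,0.52,1],[0.143,0.1694,0,0.64,1],[0.143,0.1694,0,0.77,1],[0.143,0.1694,0,0.9,1],[0.143,0.1694,0,1.0,1]]' | grep tool
python3 -m inch '[[0,0,0,0.13,1],[0,0,0,0.13,1],[0,0,0,0.13,1]]' | grep tool
cat >> h.py <<'E'
def fitnear(n=3,r=45):
    X=get_obs()['tool_pos'][:2];L=[]
    for i in range(n): L+=[v for v,c in loose('wrist')[1] if np.hypot(v[0]-X[0],v[1]-X[1])<r]
    print(L);return np.median(L,axis=0)
E
python3 - <<'E'
from h import *
c=fitnear();go((*c,405,2.04))
E
```

```text
tool_pos: [499.2, -23.8, 402.4]
tool_pos: [500.0, -24.9, 401.8]
[[500.6, -24.2], [500.6, -23.4], [499.9, -22.9]]
row [0.0012, 0.0012, -0.0032] 0.001 dist 0.004
```

```bash
python3 -m inch '[[0.001,0.001,0.03,0,1],[0.001,0.001,0.06,0,1],[0.001,0.001,0.09,0,1],[0.001,0.001,0.12,0,1],[0.001,0.001,0.15,0,1],[0.001,0.001,0.17,0,1],[0.001,0.001,0.181,0,1],[0.001,0.001,0.181,0,1]]' | grep -E 'tool|contact'
python3 -m inch '[[0,0,0,0,0.8],[0,0,0,0,0.4],[0,0,0,0,0.4],[0,0,0,0,0.4],[0,0,0,0,0.4],[0,0,0,0,0.4],[0,0,0,0,0.4],[0,0,0,0,0.4]]' | grep -E 'tool|grip|fing'
python3 -m inch '[[0,0,-0.03,0,0.4],[0,0,-0.06,0,0.4],[0,0,-0.09,0,0.4],[0,0,-0.12,0,0.4],[0,0,-0.12,0,0.4],[0,0,-0.12,0,0.4]]' | grep -E 'tool|grip|fing'
python3 - <<'E'
from h import *
go((644.2,-109.5,340,2.04))
E
```

```text
tool_pos: [499.7, -23.5, 218.4]
contact_force: [0.5, -0.6, 0.2]
tool_pos: [500.6, -23.6, 221.3]
grip_width: 55.6
finger_force: 30.0
tool_pos: [500.5, -23.6, 341.4]
grip_width: 56.1
finger_force: 30.0
row [-0.1417, 0.0892, 0.0018] 0.001 dist 0.167
```

```bash
python3 -m inch '[[-0.0354,0.0223,0,0,0.4],[-0.0708,0.0446,0,0,0.4],[-0.106,0.067,0,0,0.4],[-0.1417,0.0892,0,0,0.4],[-0.1417,0.0892,0,0,0.4],[-0.1417,0.0892,0,0,0.4]]' | grep tool
python3 - <<'E'
from h import *
go((644.2,-109.5,222,2.04))
E
```

```text
tool_pos: [644.9, -110.8, 335.7]
row [0.001, 0.0005, 0.1137] -0.001 dist 0.114
```

```bash
python3 -m inch '[[0.001,0.0005,0.03,0,0.4],[0.001,0.0005,0.06,0,0.4],[0.001,0.0005,0.09,0,0.4],[0.001,0.0005,0.11,0,0.4],[0.001,0.0005,0.117,0,0.4],[0.001,0.0005,0.119,0,0.4],[0.001,0.0005,0.119,0,0.4],[0.001,0.0005,0.119,0,0.4]]' | grep -E 'tool|contact'
python3 -m inch '[[0,0,0,0,1],[0,0,0,0,1],[0,0,0,0,1],[0,0,0,0,1],[0,0,0,0,1],[0,0,0,0,1],[0,0,0,0,1]]' | grep -E 'tool|contact|grip'
python3 -m inch '[[0,0,-0.03,0,1],[0,0,-0.06,0,1],[0,0,-0.09,0,1],[0,0,-0.12,0,1],[0,0,-0.15,0,1],[0,0,-0.18,0,1],[0,0,-0.18,0,1],[0,0,-0.18,0,1]]' | grep -E 'tool'
python3 - <<'E'
from h import *
fitnear(2)
go((415.5,25,405,2.04))
E
```

```text
tool_pos: [643.3, -107.7, 221.3]
contact_force: [-0.4, -0.6, -3.4]
tool_pos: [644.2, -108.4, 221.9]
contact_force: [0.7, -0.5, 0.3]
grip_width: 91.2
tool_pos: [644.2, -108.4, 404.0]
[[643.4, -107.6], [644.0, -107.7]]
row [0.2225, -0.1434, -0.004] 0.001 dist 0.265
```

```bash
python3 -m inch '[[0.2225,-0.1434,0,0,1],[0.2225,-0.1434,0,0,1],[0.2225,-0.1434,0,0,1],[0.2225,-0.1434,0,0,1],[0.2225,-0.1434,0,0,1],[0.2225,-0.1434,0,0,1],[0.2225,-0.1434,0,0,1],[0.2225,-0.1434,0,0,1]]' | grep tool
python3 - <<'E'
from h import *
c=fitnear();go((*c,405,2.04))
E
```

```text
tool_pos: [412.7, 26.6, 401.7]
[[415.4, 23.6], [415.3, 23.9], [415.2, 23.9]]
row [-0.0003, -0.0011, -0.0035] 0.0 dist 0.004
```

```bash
python3 -m inch '[[0,-0.001,0.03,0,1],[0,-0.001,0.06,0,1],[0,-0.001,0.09,0,1],[0,-0.001,0.12,0,1],[0,-0.001,0.15,0,1],[0,-0.001,0.17,0,1],[0,-0.001,0.181,0,1],[0,-0.001,0.181,0,1]]' | grep -E 'tool|contact'
python3 -m inch '[[0,0,0,0,0.8],[0,0,0,0,0.4],[0,0,0,0,0.4],[0,0,0,0,0.4],[0,0,0,0,0.4],[0,0,0,0,0.4],[0,0,0,0,0.4],[0,0,0,0,0.4]]' | grep -E 'tool|grip|fing'
python3 -m inch '[[0,0,-0.03,0,0.4],[0,0,-0.06,0,0.4],[0,0,-0.09,0,0.4],[0,0,-0.12,0,0.4],[0,0,-0.12,0,0.4],[0,0,-0.12,0,0.4]]' | grep -E 'tool|grip|fing'
python3 - <<'E'
from h import *
go((642,-29.5,340,2.04))
E
```

```text
tool_pos: [414.2, 24.4, 218.5]
contact_force: [-0.2, -0.1, -0.8]
tool_pos: [414.8, 24.6, 221.3]
grip_width: 55.7
finger_force: 30.0
tool_pos: [414.6, 24.6, 341.4]
grip_width: 55.5
finger_force: 30.0
row [-0.1512, 0.1782, 0.002] 0.001 dist 0.234
```

```bash
python3 -m inch '[[-0.025,0.0297,0,0,0.4],[-0.0504,0.0594,0,0,0.4],[-0.0756,0.0891,0,0,0.4],[-0.1008,0.1188,0,0,0.4],[-0.126,0.1485,0,0,0.4],[-0.1512,0.1782,0,0,0.4],[-0.1512,0.1782,0,0,0.4],[-0.1512,0.1782,0,0,0.4]]' | grep tool
python3 - <<'E'
from h import *
go((642,-29.5,222,2.04))
E
```

```text
tool_pos: [642.9, -30.2, 335.7]
row [0.0005, 0.0001, 0.1137] 0.0 dist 0.114
```

```bash
python3 -m inch '[[0,0,0.03,0,0.4],[0,0,0.06,0,0.4],[0,0,0.09,0,0.4],[0,0,0.11,0,0.4],[0,0,0.117,0,0.4],[0,0,0.119,0,0.4],[0,0,0.119,0,0.4],[0,0,0.119,0,0.4]]' | grep -E 'tool|contact'
python3 -m inch '[[0,0,0,0,1],[0,0,0,0,1],[0,0,0,0,1],[0,0,0,0,1],[0,0,0,0,1],[0,0,0,0,1],[0,0,0,0,1]]' | grep -E 'tool|contact|grip'
python3 -m inch '[[0,0,-0.03,0,1],[0,0,-0.06,0,1],[0,0,-0.09,0,1],[0,0,-0.12,0,1],[0,0,-0.15,0,1],[0,0,-0.18,0,1],[0,0,-0.18,0,1],[0,0,-0.18,0,1]]' | grep -E 'tool'
python3 - <<'E'
from h import *
fitnear(2)
print(loose('side'),loose('top'))
go((421,149,405,2.04))
E
```

```text
tool_pos: [641.1, -29.2, 221.4]
contact_force: [-0.4, 0.5, -4.2]
tool_pos: [642.0, -29.6, 221.9]
contact_force: [0.5, 0.1, -0.5]
grip_width: 91.2
tool_pos: [642.1, -29.5, 404.0]
[[642.1, -29.9], [641.7, -30.0]]
([([644.6, -41.4], 0.8), ([637.9, -112.2], 0.74), ([647.9, -184.1], 0.7), ([425.4, 151.4], 0.63)], [([646.4, -185.8], 0.96), ([642.8, -100.8], 0.92), ([420.7, 147.3], 0.81), ([640.7, -20.6], 0.61)]) ([([652.2, -182.4], 0.77), ([424.9, 143.8], 0.72), ([646.4, -25.9], 0.67)], [([419.1, 148.7], 0.92), ([645.2, -190.2], 0.77), ([635.7, -15.6], 0.5)])
row [0.2593, -0.1162, -0.0033] 0.001 dist 0.284
```

```bash
python3 -m inch '[[0.2593,-0.1162,0,0,1],[0.2593,-0.1162,0,0,1],[0.2593,-0.1162,0,0,1],[0.2593,-0.1162,0,0,1],[0.2593,-0.1162,0,0,1],[0.2593,-0.1162,0,0,1],[0.2593,-0.1162,0,0,1],[0.2593,-0.1162,0,0,1]]' | grep tool
python3 - <<'E'
from h import *
c=fitnear();go((*c,405,2.04))
E
```

```text
tool_pos: [416.6, 151.7, 402.2]
[[421.9, 147.2], [421.7, 147.1], [421.4, 147.5]]
row [-0.0011, -0.0005, -0.0034] -0.001 dist 0.004
```

```bash
python3 -m inch '[[-0.001,0,0.03,0,1],[-0.001,0,0.06,0,1],[-0.001,0,0.09,0,1],[-0.001,0,0.12,0,1],[-0.001,0,0.15,0,1],[-0.001,0,0.17,0,1],[-0.001,0,0.181,0,1],[-0.001,0,0.181,0,1]]' | grep -E 'tool|contact'
python3 -m inch '[[0,0,0,0,0.8],[0,0,0,0,0.4],[0,0,0,0,0.4],[0,0,0,0,0.4],[0,0,0,0,0.4],[0,0,0,0,0.4],[0,0,0,0,0.4],[0,0,0,0,0.4]]' | grep -E 'tool|grip|fing'
python3 -m inch '[[0,0,-0.03,0,0.4],[0,0,-0.06,0,0.4],[0,0,-0.09,0,0.4],[0,0,-0.12,0,0.4],[0,0,-0.12,0,0.4],[0,0,-0.12,0,0.4]]' | grep -E 'tool|grip|fing'
python3 - <<'E'
from h import *
go((639.8,50.5,340,2.04))
E
```

```text
tool_pos: [421.0, 147.6, 218.4]
contact_force: [-0.6, -0.5, 0.1]
tool_pos: [421.4, 148.2, 221.3]
grip_width: 55.6
finger_force: 30.0
tool_pos: [421.4, 148.2, 341.5]
grip_width: 55.6
finger_force: 30.0
row [-0.186, 0.1505, 0.002] 0.001 dist 0.239
```

```bash
python3 -m inch '[[-0.031,0.025,0,0,0.4],[-0.062,0.05,0,0,0.4],[-0.093,0.075,0,0,0.4],[-0.124,0.1,0,0,0.4],[-0.155,0.125,0,0,0.4],[-0.186,0.1505,0,0,0.4],[-0.186,0.1505,0,0,0.4],[-0.186,0.1505,0,0,0.4]]' | grep tool
python3 - <<'E'
from h import *
go((639.8,50.5,222,2.04))
E
```

```text
tool_pos: [640.7, 49.1, 336.1]
row [0.0013, 0.0004, 0.1141] -0.001 dist 0.114
```

```bash
python3 -m inch '[[0.001,0,0.03,0,0.4],[0.001,0,0.06,0,0.4],[0.001,0,0.09,0,0.4],[0.001,0,0.11,0,0.4],[0.001,0,0.117,0,0.4],[0.001,0,0.119,0,0.4],[0.001,0,0.119,0,0.4],[0.001,0,0.119,0,0.4]]' | grep -E 'tool|contact'
python3 -m inch '[[0,0,0,0,1],[0,0,0,0,1],[0,0,0,0,1],[0,0,0,0,1],[0,0,0,0,1],[0,0,0,0,1],[0,0,0,0,1]]' | grep -E 'tool|contact|grip'
python3 -m inch '[[0,0,-0.03,0,1],[0,0,-0.06,0,1],[0,0,-0.09,0,1],[0,0,-0.12,0,1],[0,0,-0.15,0,1],[0,0,-0.18,0,1],[0,0,-0.18,0,1],[0,0,-0.18,0,1]]' | grep -E 'tool'
python3 - <<'E'
from h import *
fitnear(2)
E
python3 -m inch '[[0.2,-0.12,-0.03,0,1],[0.2,-0.12,-0.03,0,1],[0.2,-0.12,-0.03,0,1],[0.2,-0.12,-0.03,0,1],[0.2,-0.12,-0.03,0,1],[0.2,-0.12,-0.03,0,1],[0.2,-0.12,-0.03,0,1],[0.2,-0.12,-0.03,0,1]]'
python3 - <<'E'
from h import *
p=snap('top','tf');s=snap('side','sf')
a=cv2.resize(p['color'][130:260,130:420],(800,359),interpolation=cv2.INTER_CUBIC)
cv2.imwrite('pics/fin.png',np.vstack([a,cv2.resize(s['color'][130:350,180:380],(219,241)),][:1])[:,:,::-1])
for n in('brush','jaw_grip'):
  for c in(p,s):print(n,[(at(c,k['centre'],20 if n=='brush' else 105),round(k['conf'],2)) for k in tip_of(c,n)[:1]])
E
```

```text
tool_pos: [638.5, 52.0, 221.3]
contact_force: [-0.0, 0.4, -4.0]
tool_pos: [639.4, 51.3, 221.9]
contact_force: [0.3, 0.6, 0.1]
grip_width: 91.2
tool_pos: [639.4, 51.4, 404.0]
[[639.4, 51.3], [639.3, 51.1]]
time: 61.28
tool_pos: [441.1, 176.0, 432.1]
tcp_rot: [3.141, 0.0, 2.043]
contact_force: [-0.4, 0.3, 0.3]
grip_width: 92.0
finger_force: 0.0
brush [(array([ 582.5, -323.4,   20. ]), 0.85)]
brush [(array([ 576.5, -323.8,   20. ]), 0.66)]
jaw_grip []
jaw_grip [(array([492.8, 339.4, 105. ]), 0.59)]
```

View pics/fin.png

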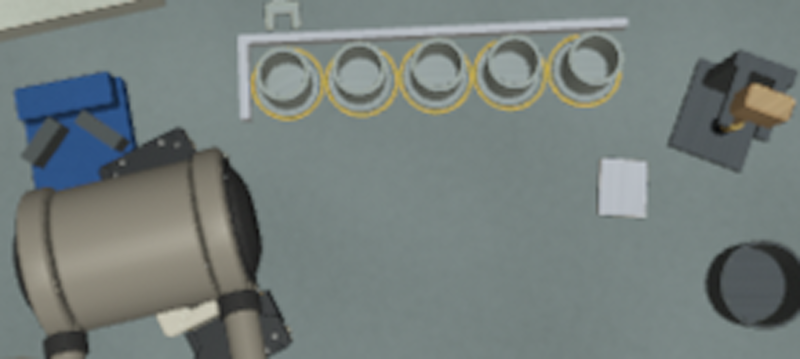

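```bash
python3 -c "
from plant import *
print(close_job())"
```

```text
the job is handed in; nothing more can be done
None
```

I handed the job in at about 61 s and no verdict came back, but my checks showed the brush oiled with and hung back in its rack, the vise pushed shut, the finished sleeve about 1.5 mm off-centre in ring 0, and the four loose sleeves within about 2 mm of the centres of rings 1–4.

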